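# Ready the drop-weight demonstration

## Robot

A 7-joint arm with a two-finger parallel gripper is mounted at the origin on the work surface. World frame = base frame: x ahead of the robot, y to its left, z up, the work surface at z = 0. Lengths are in m, angles in rad, forces in N, time in s.
With the tool pointing down it reaches from about 0.35 to 0.775 m from the base axis. Payload 3.1 kg.
Tool frame: the origin (TCP) lies midway between the tips of the shut fingers; the grasp point (between the pads) lies 19 mm behind it; z points along the fingers, y is the direction in which the jaws open and shut (so a half turn about z gives the same grasp; the last joint's range is limited). The gripper opens to 85 mm and grips with 20 to 120 N. Pads are 22 mm wide; open, the fingers measure 114 mm over their backs; the gripper's body (76 mm by 85 mm) begins 54 mm behind the grasp point. The pads swing forward as they close: fully open they stand 13 mm farther back than shut.
Start: joints at [-1.375, 0.311, 0.014, 1.512, -0.004, 1.319, -0.027], TCP at [0.13, 0.535, 0.205] pointing down, gripper open.
Joint ranges: [-2.7, 2.7], [-0.3, 1.91], [-1.27, 1.3], [0.12, 2.57], [-1.44, 4.58], [0.2, 2.03], [-3.05, 3.05]. Speed limits (rad/s): [2.79, 2.79, 3.14, 3.14, 3.14, 3.14, 3.14].

## Interface

Orientations are given as a unit quaternion [x, y, z, w].
In Python, from bench import ctrl, snapshot gives the robot as it stands.
- The arm moves only by the tool send_rows, never from a script. Its argument "rows" is a list of rows, each a list of 7 numbers: the shift along the tool's x, y, z in m, then the turn, a rotation vector about the tool's x, y, z in degrees, then the opening in per cent of the stroke, from 0 (shut) to 100 (fully open). A call has 1 to 5 rows; each row shifts and turns the pose as measured when the row begins, along the tool's axes as they then stand; what a row does not reach is not made up. A row lasts 1/8 s, in which the tool goes at most 62.5 mm and 10.7 degrees, less where a joint would pass 70% of its speed; a pose out of reach is approached as far as the arm can. A call is refused whole if a number of a shift passes 0.0625 or a number of a turn 10.7, either way. A call with a gripper value outside its range is refused whole. The fingers move at their own pace and stop on an object; "squeeze" is the grip in N (left out, the last holds). Time passes only in rows, so rows that do not move let the fingers close. It gives the time, the measured TCP pose, the force and the opening at its end, in the units of the state.
- ctrl.get_obs(): the state, without advancing time (a new reading comes with each control period).
- snapshot(name): name is "side" or "top" or "wrist"; returns a dict with "frame" (384x512x3 uint8, blue, green, red), "range_z" (384x512 float32, m along the optical axis (not along the pixel's ray), 0 where there is no reading), "vfov" (degrees; the focal length in pixels is half the picture's height over the tangent of half this angle, whatever the lens; pixels are square), "cx", "cy" (the principal point, pixels), "k1" (the pictures are not rectified: a ray, as slopes to the right and down, at radius r is drawn at 1 + k1 r^2 times it, then the intrinsics apply), "camera_from_world" (4x4, takes a point from world to camera coordinates). Camera axes: x right, y up, looking along -z (the intrinsics and any distortion apply to the point x, -y, -z); pixel columns grow to the right and rows downward; lengths in m; the calibration is good to about 2 mm. A picture is of the moment at which its call begins.
- ctrl.finish_job(): hands the job in, once; it reports no verdict.
The state is a dict: "time": time; "qpos": joint angles; "dq": joint speeds; "effort": joint torques, N m; "position": TCP position; "eef_rot": TCP orientation; "force": force on the tool from outside, world axes, zero at the start; "torque": the same for the moment, N m; "grip_width": finger opening in m.
Only numpy, scipy, OpenCV 4.12 (cv2) and the standard library are available. Lean on these libraries where they do the work, as an engineer would, in place of code of your own. Each camera call takes 0.05 s, during which the arm holds its last target.

## Task

Get the class's drop-weight demonstration ready: thread the wide green stop collar fully home on the stand's post, then the narrow yellow collar fully home on top of it, letting go of each. Then pick up the steel drop weight, carry it over the open egg box without bumping it, and stop with it hovering upright over the post, its hole in line with the post and its underside about a centimetre above the post's tip, never touching the stand or collars. Finish still holding the weight there, motionless, ready for the countdown, and leave the egg box, tub, glue jar and board eraser where they are.

Things in the scene. Friction and masses are not known exactly. Their poses are not given: they have to be found in the camera images.
- stand: Demonstration stand fixed to the table: round blue foot, 110 mm diameter and 15 mm thick, with an upright steel post in its middle, 16 mm diameter, tapering over its last 10 mm to 8 mm diameter at the tip, 80 mm above the table. Origin: centre of the foot's underside, on the table; z up along the post. It stands on the left or the right side of the table.
- post_tip (a point): Centre of the post's tip, 80 mm above the table, 65 mm above the foot's top; z up.
- wide_collar: Wide stop collar, rigid green plastic ring, 56 mm outside diameter, 21 mm hole, 18 mm high, about 50 g, lying flat on the table. Origin: centre of its underside; z is its axis, up. When home on the foot its origin is 15 mm above the table.
- narrow_collar: Narrow stop collar, rigid yellow plastic ring, 44 mm outside diameter, 21 mm hole, 18 mm high, about 35 g, lying flat on the table. Origin: centre of its underside; z is its axis, up. When home on the wide collar its origin is 33 mm above the table and its top 51 mm.
- drop_weight: Drop weight, a plain steel tube with a red line round each end: 50 mm outside diameter, 22 mm hole right through, 60 mm high, about 0.3 to 0.65 kg, standing upright on the table on the opposite side of the egg box from the stand. Origin: centre of its underside; z is its axis, up.
- egg_box: Open grey egg box in the middle of the table with brown eggs in it: 290 mm long (its x axis), about 115 mm wide (its y axis), eggs up to 60 mm high, lid standing upright along its +y edge up to 105 mm above the table. Loose, 0.75 kg. Origin: centre of its tray's underside; the tray and lid reach from y = -50 to +64 mm. It lies between the weight and the stand; the weight is carried over it.
- tub: Bystander: light blue open plastic tub, 100 x 140 x 75 mm high, beyond the egg box. Origin: centre of its underside.
- glue_jar: Bystander: white jar with orange cap, 44 mm diameter, 85 mm high. Origin: centre of its underside.
- eraser: Bystander: blue and grey whiteboard eraser, 50 x 130 x 34 mm high. Origin: centre of its underside.
Mind the look-alikes: they are no part of the job. Leave any blue look-alike of the drop_weight alone. Of the things like the narrow_collar, leave any that is blue; of the rest the smaller one is meant.

How it is judged:
On the way, in this order (a step that is already met when the one before it is completed fails the run):
1. the wide green collar is fully home on the stand's foot and let go (horizontal distance between wide_collar and stand below 0.005 m and z of wide_collar in the frame of stand between 0.012 and 0.018 m and angle between wide_collar's own z axis and vertical below 0.12 rad and contact force between the fingers and wide_collar below 0.1 N), for 0.2 s.
2. the narrow yellow collar is fully home on the wide one and let go (horizontal distance between each of wide_collar, narrow_collar and stand below 0.005 m and z of wide_collar in the frame of stand between 0.012 and 0.018 m and angle between each of wide_collar, narrow_collar's own z axis and vertical below 0.12 rad and z of narrow_collar in the frame of stand between 0.03 and 0.036 m and contact force between the fingers and narrow_collar below 0.1 N), for 0.2 s.
3. the held weight passes over the egg box, its underside above the lid's height (x of drop_weight in the frame of egg_box between -0.16 and 0.16 m and y of drop_weight in the frame of egg_box between -0.05 and 0.064 m and height (world z) of drop_weight above 0.105 m and contact force between the fingers and drop_weight above 0.5 N).
At the end, for the whole second after the job is handed in: Both collars home (3 mm in height, 5 mm of the axis, flat), wide below narrow, let go. The weight is held still, within 7 degrees of upright, its axis within 6 mm of the post's, its underside 3 to 25 mm above the tip, touching neither stand, collars nor egg box (all of step 2 and contact force between the fingers and wide_collar below 0.1 N and horizontal distance between drop_weight and post_tip below 0.006 m and z of drop_weight in the frame of post_tip between 0.003 and 0.025 m and angle between drop_weight's own z axis and vertical below 0.12 rad and linear speed of drop_weight below 0.02 m/s and angular speed of drop_weight below 0.3 rad/s and contact force between the fingers and drop_weight above 1 N and contact force between drop_weight and stand below 0.1 N and contact force between drop_weight and narrow_collar below 0.1 N and contact force between drop_weight and egg_box below 0.1 N); the arm keeps its last pose, push and grip.
It fails at once if the drop weight touches the stand or a collar (contact force between drop_weight and stand above 0.5 N or contact force between drop_weight and wide_collar above 0.5 N or contact force between drop_weight and narrow_collar above 0.5 N).
It fails at once if the drop weight bumps the egg box (contact force between drop_weight and egg_box above 0.5 N).
It fails at once if the egg box, tub, glue jar or eraser is shifted by more than 15 mm or tipped (distance of any of egg_box, tub, glue_jar, eraser from where it was at the start of the episode above 0.015 m or angle between any of egg_box, tub, glue_jar, eraser's own z axis and vertical above 0.2 rad).
It also fails if it takes over 72 s, if anything falls off the work surface, if the arm or the gripper's body presses on something with over 40 N, if the wrist force passes 120 N, or if a joint passes its speed limit or range.

## Working session

There is one attempt and no reset: what is moved stays moved. The work goes in short steps, Python scripts to look and compute and a tool call to move; the robot and the scene stay as the last step left them, time stands still between calls to the robot, and variables do not carry over. Pictures are saved under pics/ and viewed, and the job is handed in when it is done.

Besides the shell and the picture viewer there is one more tool, called after ">>>" by a JSON object that holds its "api" and its "payload". send_rows: Moves the arm, as the interface text tells. Its arguments: {"type":"object","properties":{"rows":{"type":"array","items":{"type":"array","items":{"type":"number"}}},"squeeze":{"type":"number"}},"required":["rows"]}

```bash
ls; mkdir -p pics; cat > h.py <<'E'
import numpy as np,cv2
from bench import ctrl,snapshot
def save(s,n): cv2.imwrite(f'pics/{n}.png',s['frame'])
def K(s):
    h=s['frame'].shape[0]; f=h/2/np.tan(np.radians(s['vfov'])/2); return f
def ray(s,u,v):
    f=K(s); uv=np.stack([np.atleast_1d(u),np.atleast_1d(v)],-1).astype(float)
    d=(uv-[s['cx'],s['cy']])/f
    x=d.copy()
    for _ in range(30): x=d/(1+s['k1']*(x**2).sum(-1,keepdims=True))
    return x
def pts(s,u,v,z):  # z optical depth
    x=ray(s,u,v); z=np.atleast_1d(z)
    c=np.stack([x[:,0]*z,-x[:,1]*z,-z,np.ones(len(z))],-1)
    return (c@np.linalg.inv(s['camera_from_world']).T)[:,:3]
def plane(s,u,v,h):
    T=np.linalg.inv(s['camera_from_world']); o=T[:3,3]
    p=pts(s,u,v,np.ones(len(np.atleast_1d(u)))); d=p-o
    return o+d*((h-o[2])/d[:,2])[:,None]
def cloud(s):
    z=s['range_z']; v,u=np.nonzero(z>0); P=pts(s,u,v,z[v,u]); return u,v,P
def proj(s,p):
    c=np.c_[np.atleast_2d(p),np.ones(len(np.atleast_2d(p)))]@s['camera_from_world'].T
    x=np.stack([c[:,0]/-c[:,2],-c[:,1]/-c[:,2]],-1)
    x=x*(1+s['k1']*(x**2).sum(-1,keepdims=True))
    return x*K(s)+[s['cx'],s['cy']]
E
python3 - <<'E'
from h import *
import pickle
for n in ['side','top','wrist']:
    s=snapshot(n); save(s,n+'0'); pickle.dump(s,open(n+'0.pkl','wb')); print(n,s['vfov'],s['cx'],s['cy'],s['k1'],np.linalg.inv(s['camera_from_world'])[:3,3].round(3))
o=ctrl.get_obs();print(o)
E
```

```text
pics
side 57.37334758803933 253.32147887356012 194.1518282977328 0.03662389305514814 [ 0.398 -0.615  0.813]
top 56.71289343753057 256.78532345634926 189.3201473270682 -0.028547915119007533 [ 0.51  -0.041  1.092]
wrist 71.16686095057405 255.52039424522368 194.70442872796085 -0.03677638071353537 [0.056 0.551 0.373]
{'time': 0.15, 'qpos': array([-1.37471515,  0.31155022,  0.01396409,  1.51267471, -0.00437951,
        1.31921055, -0.02718676]), 'dq': array([-6.12813010e-04,  7.43883446e-05,  9.48650248e-04, -4.72486379e-03,
       -2.71862431e-04, -3.14204402e-04,  1.57771187e-05]), 'effort': array([ 3.89143061e-04, -3.80277479e+01,  1.46137658e-01, -2.30851829e+01,
        1.22028121e-02,  9.69069544e-03, -1.40872768e-05]), 'position': array([0.1293877 , 0.53394826, 0.20437174]), 'eef_rot': array([ 1.18549418e-01,  9.92947740e-01, -9.04063554e-04, -6.26486827e-05]), 'force': array([-0.12458583, -0.03832887, -0.88973714]), 'torque': array([-0.03297311, -0.0292872 , -0.04246671]), 'grip_width': 0.0852427292013209}
```

View pics/top0.png

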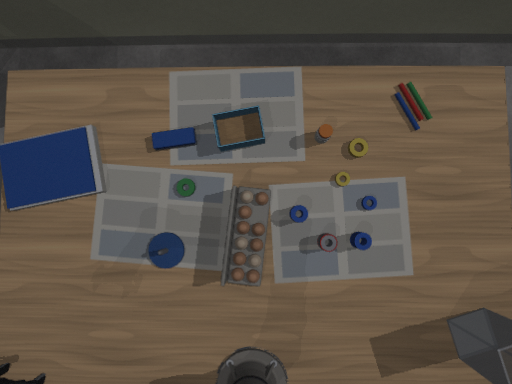

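View pics/side0.png

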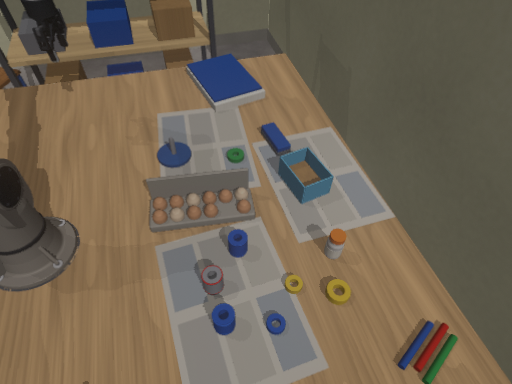

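View pics/wrist0.png

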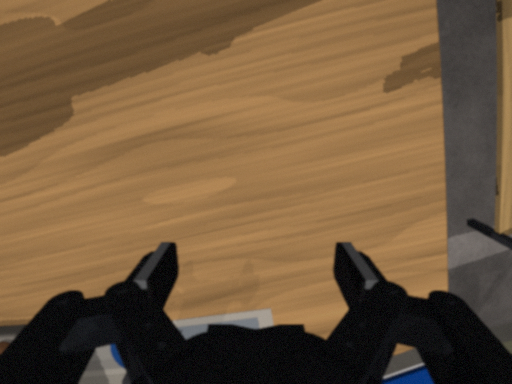

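Candidates in the top image:
- **Green ring:** (186,188), the only one.
- **Yellow rings:** (343,179) is smaller and (359,148) is larger. I choose the smaller. The blue ring at (369,203) is left alone.
- **Tubes:** (328,242) is steel with red lines, and I choose it. The blue ones at (299,214) and (362,241) are left alone.
- **Stand:** blue disc at (166,250).

Next I measure these and check close crops.

```bash
cat > m.py <<'E'
from h import *
import pickle
S={n:pickle.load(open(n+'0.pkl','rb')) for n in ['side','top']}
t=S['top']['frame']; si=S['side']['frame']
a=cv2.resize(t[130:290,120:400],None,fx=2.8,fy=2.8,interpolation=cv2.INTER_CUBIC)
cv2.imwrite('pics/crop_top.png',a)
cv2.imwrite('pics/crop_side.png',cv2.resize(si[130:340,140:370],None,fx=2.8,fy=2.8,interpolation=cv2.INTER_CUBIC))
def comps(s,lo,hi,name,zmin=0.004):
    hsv=cv2.cvtColor(s['frame'],cv2.COLOR_BGR2HSV)
    m=cv2.inRange(hsv,lo,hi)
    n,l,st,c=cv2.connectedComponentsWithStats(m)
    for i in range(1,n):
        if st[i,4]<40: continue
        v,u=np.nonzero(l==i); z=s['range_z'][v,u]; P=pts(s,u,v,z)
        top=np.percentile(P[:,2],90); k=abs(P[:,2]-top)<0.006
        p=P[k]
        (cx,cy),r=cv2.minEnclosingCircle(p[:,:2].astype(np.float32))
        print(name,'px',c[i].round(1),st[i,4],'ztop %.3f'%top,'circ %.3f %.3f d=%.3f'%(cx,cy,2*r),'mid',((p.min(0)+p.max(0))/2).round(4))
for n,s in S.items():
    print(n)
    comps(s,(45,100,40),(80,255,255),'green')
    comps(s,(22,120,80),(35,255,255),'yellow')
    comps(s,(105,120,40),(125,255,255),'blue')
E
python3 m.py
```

```text
side
green px [235.2 154.7] 171 ztop 0.019 circ 0.589 0.200 d=0.059 mid [0.5876 0.1994 0.018 ]
green px [439.4 359.4] 486 ztop 0.018 circ 0.853 -0.514 d=0.131 mid [ 0.8547 -0.5182  0.0157]
yellow px [293.2 283.7] 231 ztop 0.020 circ 0.613 -0.277 d=0.044 mid [ 0.6119 -0.2772  0.0181]
yellow px [338.  291.3] 426 ztop 0.026 circ 0.707 -0.325 d=0.057 mid [ 0.7075 -0.3241  0.0241]
blue px [108.6  22.6] 1812 ztop -0.067 circ 0.191 1.593 d=0.338 mid [ 0.2003  1.5926 -0.0674]
blue px [223.2  77. ] 2002 ztop 0.041 circ 0.646 0.629 d=0.335 mid [0.6452 0.628  0.0394]
blue px [124.3  68.3] 330 ztop -0.456 circ 0.198 1.665 d=0.236 mid [ 0.1983  1.6624 -0.4568]
blue px [276.1 136.6] 376 ztop 0.035 circ 0.734 0.235 d=0.131 mid [0.7365 0.2354 0.0337]
blue px [174.1 154.9] 506 ztop 0.016 circ 0.394 0.258 d=0.109 mid [0.3953 0.2564 0.0146]
blue px [237.6 242.5] 407 ztop 0.061 circ 0.506 -0.140 d=0.051 mid [ 0.5061 -0.1401  0.06  ]
blue px [223.4 318.5] 572 ztop 0.062 circ 0.428 -0.322 d=0.051 mid [ 0.4277 -0.3221  0.0604]
blue px [275.5 323.5] 248 ztop 0.020 circ 0.540 -0.356 d=0.042 mid [ 0.5398 -0.3
[... 423 characters left out ...]
.018 circ 0.612 -0.276 d=0.043 mid [ 0.6121 -0.2766  0.0169]
blue px [406.9 110.9] 190 ztop 0.017 circ 0.821 -0.477 d=0.126 mid [ 0.821  -0.4789  0.0146]
blue px [ 46.5 167.7] 5694 ztop 0.039 circ 0.646 0.626 d=0.336 mid [0.6465 0.626  0.0382]
blue px [173.2 137.7] 671 ztop 0.035 circ 0.737 0.238 d=0.131 mid [0.7354 0.2378 0.0335]
blue px [368.9 202.4] 137 ztop 0.019 circ 0.539 -0.355 d=0.043 mid [ 0.5395 -0.3552  0.0168]
blue px [298.6 213.3] 196 ztop 0.061 circ 0.507 -0.139 d=0.050 mid [ 0.5081 -0.1389  0.0591]
blue px [166.1 249.8] 923 ztop 0.016 circ 0.396 0.260 d=0.107 mid [0.396  0.2587 0.0152]
blue px [360.6 240.2] 280 ztop 0.061 circ 0.428 -0.322 d=0.050 mid [ 0.4277 -0.3218  0.0596]
```

View pics/crop_top.png

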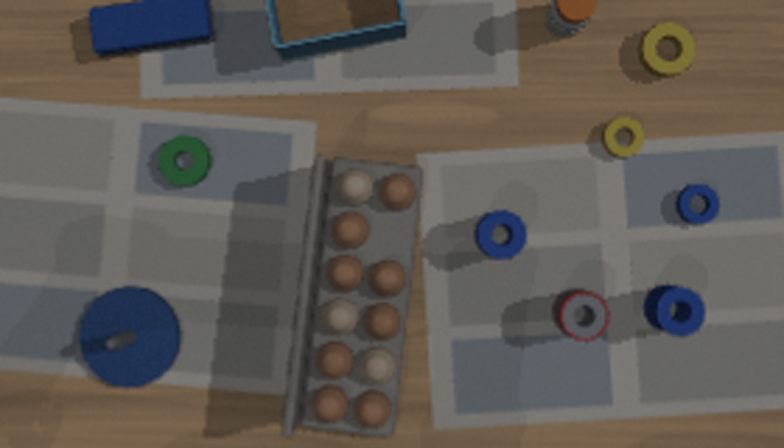

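View pics/crop_side.png

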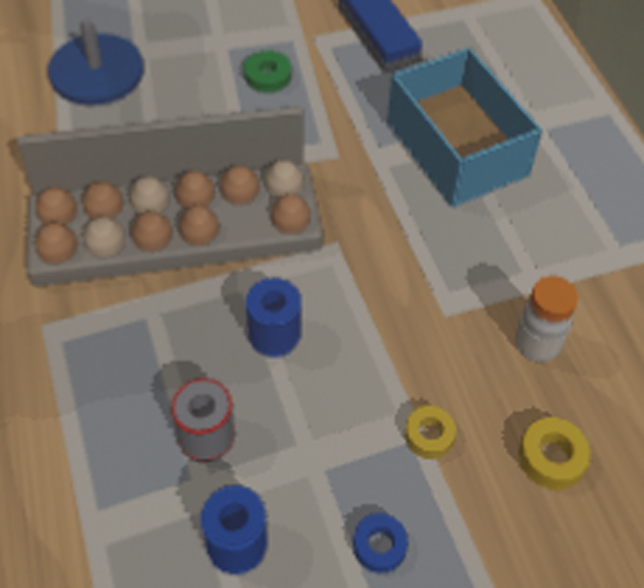

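```bash
cat > m2.py <<'E'
from h import *
import pickle
S={n:pickle.load(open(n+'0.pkl','rb')) for n in ['side','top']}
for n,s in S.items():
    u,v,P=cloud(s)
    # weight: top ring
    for nm,c,zr in [('weight',(0.42,-0.225),(.05,.075)),('tip',(0.395,0.259),(.025,.09)),('tiptop',(0.395,0.259),(.07,.09)),('lid',(0.41,0.05),(.07,.13)),('box',(0.41,0.0),(.02,.13))]:
        R=0.05 if nm=='weight' else .04 if 'tip' in nm else .18
        k=(np.hypot(P[:,0]-c[0],P[:,1]-c[1])<R)&(P[:,2]>zr[0])&(P[:,2]<zr[1])
        if not k.any(): print(n,nm,'none');continue
        p=P[k];print(n,nm,k.sum(),'min',p.min(0).round(3),'max',p.max(0).round(3),'mid',((p.min(0)+p.max(0))/2).round(4),'px',u[k].mean().round(),v[k].mean().round(), np.array(cv2.minAreaRect(p[:,:2].astype(np.float32))[1]).round(3), cv2.minAreaRect(p[:,:2].astype(np.float32))[2])
E
python3 m2.py
```

```text
side weight 317 min [ 0.4   -0.248  0.05 ] max [ 0.449 -0.198  0.063] mid [ 0.4244 -0.2232  0.057 ] px 212.0 275.0 [0.05  0.049] 65.60975646972656
side tip 78 min [0.389 0.25  0.026] max [0.404 0.267 0.082] mid [0.3966 0.2584 0.054 ] px 172.0 144.0 [0.016 0.016] 68.50692749023438
side tiptop 21 min [0.391 0.251 0.07 ] max [0.403 0.267 0.082] mid [0.3971 0.2592 0.0763] px 171.0 139.0 [0.013 0.015] 60.68684768676758
side lid 1090 min [0.308 0.039 0.07 ] max [0.587 0.079 0.108] mid [0.447  0.0593 0.0891] px 197.0 178.0 [0.015 0.281] 83.16361236572266
side box 5334 min [ 0.292 -0.159  0.02 ] max [0.588 0.079 0.108] mid [ 0.4401 -0.0399  0.0641] px 201.0 200.0 [0.219 0.292] 82.89222717285156
top weight 207 min [ 0.399 -0.246  0.05 ] max [ 0.448 -0.198  0.065] mid [ 0.4235 -0.2224  0.0576] px 328.0 243.0 [0.048 0.049] 84.9681396484375
top tip 47 min [0.388 0.25  0.027] max [0.403 0.263 0.081] mid [0.3951 0.2564 0.0539] px 162.0 252.0 [0.015 0.012] 23.95215606689453
top tiptop 21 min [0.388 0.253 0.07 ] max [0.402 0.263 0.081] mid [0.3948 0.2577 0.0756] px 160.0 253.0 [0.014 0.01 ] 3.8421449661254883
top lid 508 min [0.307 0.04  0.07 ] max [0.583 0.085 0.109] mid [0.4453 0.0628 0.0899] px 228.0 235.0 [0.014 0.278] 83.38141632080078
top box 4032 min [ 0.291 -0.157  0.02 ] max [0.586 0.085 0.109] mid [ 0.4388 -0.0362  0.0648] px 247.0 235.0 [0.221 0.291] 82.89529418945312
```

The crops confirm the choices. The steel tube with red rims is at (583,315) in the top crop, the smaller yellow ring at (623,137), the green ring at (185,160), and the stand at (130,335). Positions agree to 2 mm between the two views: green (0.588,0.201), stand (0.3955,0.2585), yellow (0.612,-0.277), weight (0.424,-0.223). I go to the green ring first.

```bash
cat > d.py <<'E'
import sys
from h import *
from scipy.spatial.transform import Rotation as R
# usage d.py x y z [jaw angle deg]
a=[float(x) for x in sys.argv[1:]]
o=ctrl.get_obs(); r=R.from_quat(o['eef_rot']); p=o['position']
M=r.as_matrix()
if len(a)>3: y=np.radians(a[3])
else: y=np.arctan2(M[1,1],M[0,1])
cands=[]
for yy in (y,y+np.pi):
    Y=np.array([np.cos(yy),np.sin(yy),0]);Z=np.array([0,0,-1.]);X=np.cross(Y,Z)
    cands.append((r.inv()*R.from_matrix(np.c_[X,Y,Z])).as_rotvec(degrees=True))
rv=min(cands,key=np.linalg.norm)
dd=np.array(a[:3])-p
print('t %.2f'%o['time'],'pos',p.round(4),'jaw %.1f'%np.degrees(np.arctan2(M[1,1],M[0,1])),'q7 %.2f'%o['qpos'][6],'w %.4f'%o['grip_width'],'F',o['force'].round(1))
print('tool shift',(M.T@dd).round(4),'len %.3f'%np.linalg.norm(dd),'rotvec',rv.round(2))
E
python3 d.py 0.588 0.2005 0.10
```

```text
t 0.15 pos [0.1294 0.5339 0.2044] jaw 76.4 q7 -0.03 w 0.0852 F [-0.1 -0.  -0.9]
tool shift [-0.5242 -0.2159  0.1048] len 0.577 rotvec [-0.1   0.01  0.  ]
```

>>> {"api": "send_rows", "payload": {"rows": [[-0.052,-0.0217,0,0,0,0,100],[-0.052,-0.0217,0,0,0,0,100],[-0.052,-0.0217,0,0,0,0,100],[-0.052,-0.0217,0,0,0,0,100],[-0.052,-0.0217,0,0,0,0,100]], "squeeze": 40}}

```text
time: 0.78
position: [0.3568, 0.3675, 0.2018]
eef_rot: [0.111, 0.994, -0.001, -0.002]
force: [0.6, 0.4, 0.4]
grip_width: 0.0856
```

```bash
python3 d.py 0.588 0.2005 0.10
```

```text
t 0.78 pos [0.3568 0.3675 0.2018] jaw 77.3 q7 0.56 w 0.0856 F [0.6 0.4 0.4]
tool shift [-0.2627 -0.1116  0.1011] len 0.303 rotvec [-0.16 -0.23 -0.  ]
```

Motion tracks well. I continue to above the green ring.

>>> {"api": "send_rows", "payload": {"rows": [[-0.052,-0.022,0.016,0,0,0,100],[-0.052,-0.022,0.02,0,0,0,100],[-0.052,-0.022,0.02,0,0,0,100],[-0.052,-0.022,0.02,0,0,0,100],[-0.052,-0.022,0.02,0,0,0,100]]}}

```text
time: 1.4
position: [0.5931, 0.1991, 0.1035]
eef_rot: [0.11, 0.994, 0.001, -0.001]
force: [0.3, 0.3, 0.2]
grip_width: 0.0854
```

>>> {"api": "send_rows", "payload": {"rows": [[0,0,0,0,0,0,100]]}}

```text
time: 1.52
position: [0.5952, 0.1912, 0.1003]
eef_rot: [0.115, 0.993, -0.002, -0.002]
force: [-0.3, -0.1, -0.7]
grip_width: 0.0851
```

```bash
python3 d.py 0.588 0.2005 0.05; cat > w.py <<'E'
import sys
from h import *
n,lo,hi,h=sys.argv[1],eval(sys.argv[2]),eval(sys.argv[3]),float(sys.argv[4])
s=snapshot('wrist'); save(s,n)
m=cv2.inRange(cv2.cvtColor(s['frame'],cv2.COLOR_BGR2HSV),lo,hi)
c,_=cv2.findContours(m,cv2.RETR_EXTERNAL,cv2.CHAIN_APPROX_NONE)
for k in c:
    if cv2.contourArea(k)<300: continue
    k=k[:,0]; p=plane(s,k[:,0],k[:,1],h)[:,:2].astype(np.float32)
    (x,y),r=cv2.minEnclosingCircle(p); print('px',k.mean(0).round(),'circle at z=%.3f: %.4f %.4f d=%.4f'%(h,x,y,2*r), 'touches border',(k.min()<=0)|(k[:,0].max()>=511)|(k[:,1].max()>=383))
    v,u=np.nonzero(cv2.drawContours(np.zeros_like(m),[k[:,None]],-1,255,-1)&m); z=s['range_z'][v,u]; P=pts(s,u[z>0],v[z>0],z[z>0])
    if len(P): q=P[P[:,2]>np.percentile(P[:,2],90)-.006]; print(' depth top %.4f'%np.percentile(P[:,2],90),'mid',((q.min(0)+q.max(0))/2).round(4))
E
python3 w.py w1 '(45,100,30)' '(80,255,255)' 0.018
```

```text
t 1.52 pos [0.5952 0.1912 0.1003] jaw 76.8 q7 1.12 w 0.0851 F [-0.3 -0.1 -0.7]
tool shift [0.009  0.0076 0.0503] len 0.052 rotvec [-0.29 -0.17 -0.  ]
px [266. 182.] circle at z=0.018: 0.5871 0.2020 d=0.0562 touches border False
 depth top 0.0186 mid [0.5878 0.2019 0.0167]
```

View pics/w1.png

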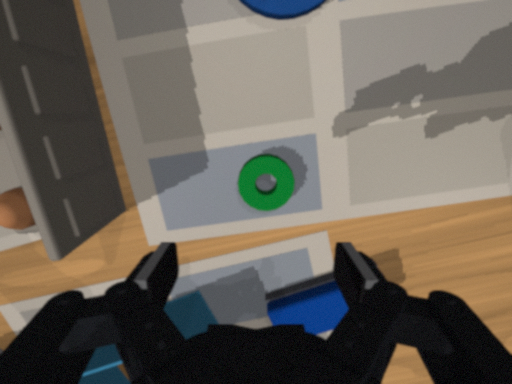

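The wrist view shows the green ring at (266,182) and the stand foot at the top edge. The ring's measured centre is (0.587,0.202). I align over it and descend.

>>> {"api": "send_rows", "payload": {"rows": [[0.011,0.0086,0.02,0,0,0,100],[0,0,0.02,0,0,0,100],[0,0,0,0,0,0,100]]}}

```text
time: 1.95
position: [0.5819, 0.2121, 0.0615]
eef_rot: [0.11, 0.994, 0.002, -0.003]
force: [0.7, -0.3, 0.8]
grip_width: 0.0856
```

```bash
python3 d.py 0.587 0.202 0.002
```

```text
t 1.95 pos [0.5819 0.2121 0.0615] jaw 77.4 q7 1.11 w 0.0856 F [ 0.7 -0.3  0.8]
tool shift [-0.0075 -0.0089  0.0595] len 0.061 rotvec [ 0.18 -0.36  0.  ]
```

```bash
python3 - <<'E'
from h import *
for i in range(5):
    o=ctrl.get_obs(); print(o['time'],o['position'].round(4),np.abs(o['dq']).max().round(4),o['qpos'].round(4))
    s=snapshot('wrist')
E
python3 w.py w2 '(45,100,30)' '(80,255,255)' 0.018;python3 d.py 0.587 0.202 0.002
```

```text
1.95 [0.5819 0.2121 0.0615] 0.0277 [-0.5576  0.571   0.2759  1.5098 -0.1738  1.0882  1.109 ]
2.0 [0.5828 0.2129 0.0627] 0.0303 [-0.5578  0.5701  0.2757  1.5082 -0.1742  1.0884  1.1091]
2.05 [0.5838 0.2127 0.0635] 0.0202 [-0.5575  0.5696  0.2763  1.5069 -0.1739  1.0881  1.1092]
2.1 [0.5846 0.2121 0.064 ] 0.0124 [-0.557   0.5692  0.277   1.5062 -0.1737  1.0879  1.1092]
2.15 [0.5851 0.2116 0.0641] 0.0076 [-0.5566  0.5692  0.2775  1.506  -0.1735  1.0878  1.1092]
px [247. 208.] circle at z=0.018: 0.5863 0.2022 d=0.0576 touches border False
 depth top 0.0186 mid [0.5877 0.202  0.0162]
t 2.25 pos [0.5852 0.2108 0.0639] jaw 77.3 q7 1.11 w 0.0851 F [ 0.2 -0.7  0.4]
tool shift [-0.0037 -0.0085  0.0619] len 0.063 rotvec [ 0.3  -0.04  0.  ]
```

>>> {"api": "send_rows", "payload": {"rows": [[-0.004,-0.0085,0,0,0,0,100],[0,0,0,0,0,0,100],[0,0,0,0,0,0,100]]}}

```text
time: 2.62
position: [0.5884, 0.2003, 0.0651]
eef_rot: [0.112, 0.994, 0.003, 0.001]
force: [-0.5, 0.5, -0.7]
grip_width: 0.0853
```

```bash
python3 d.py 0.587 0.202 0.002
```

```text
t 2.62 pos [0.5884 0.2003 0.0651] jaw 77.2 q7 1.13 w 0.0853 F [-0.5  0.5 -0.7]
tool shift [0.0018 0.001  0.0631] len 0.063 rotvec [ 0.33  0.07 -0.  ]
```

Good, about 2 mm off. I descend slowly while correcting.

>>> {"api": "send_rows", "payload": {"rows": [[0.001,0.001,0.015,0,0,0,100],[0,0,0.015,0,0,0,100],[0,0,0.01,0,0,0,100],[0,0,0,0,0,0,100]]}}

```text
time: 3.12
position: [0.5862, 0.2018, 0.0206]
eef_rot: [0.111, 0.994, 0.002, -0.001]
force: [0.3, 0.2, 0.8]
grip_width: 0.085
```

```bash
python3 d.py 0.587 0.202 0.002
```

```text
t 3.12 pos [0.5862 0.2018 0.0206] jaw 77.2 q7 1.13 w 0.0850 F [0.3 0.2 0.8]
tool shift [-0.0008  0.0003  0.0186] len 0.019 rotvec [ 0.25 -0.1   0.  ]
```

>>> {"api": "send_rows", "payload": {"rows": [[0,0,0.008,0,0,0,100],[0,0,0.007,0,0,0,100],[0,0,0,0,0,0,100],[0,0,0,0,0,0,100]]}}

```text
time: 3.62
position: [0.5868, 0.2021, 0.005]
eef_rot: [0.111, 0.994, 0.003, -0.0]
force: [0.1, -0.3, -0.2]
grip_width: 0.0854
```

```bash
python3 d.py 0.587 0.202 0.002
```

```text
t 3.62 pos [0.5868 0.2021 0.005 ] jaw 77.2 q7 1.14 w 0.0854 F [ 0.1 -0.3 -0.2]
tool shift [-0.0002 -0.0001  0.003 ] len 0.003 rotvec [ 0.29 -0.04  0.  ]
```

>>> {"api": "send_rows", "payload": {"rows": [[0,0,0.002,0,0,0,70],[0,0,0,0,0,0,50],[0,0,0,0,0,0,0],[0,0,0,0,0,0,0],[0,0,0,0,0,0,0]], "squeeze": 40}}

```text
time: 4.25
position: [0.5875, 0.2023, 0.0038]
eef_rot: [0.111, 0.994, 0.003, 0.001]
force: [-0.9, 0.5, -0.1]
grip_width: 0.0001
```

>>> {"api": "send_rows", "payload": {"rows": [[0,0,0,0,0,0,0],[0,0,0,0,0,0,0]]}}

```text
time: 4.5
position: [0.5876, 0.2023, 0.0039]
eef_rot: [0.111, 0.994, 0.003, 0.001]
force: [0.6, 0.6, -0.1]
grip_width: -0.0001
```

```bash
python3 d.py 0.587 0.202 0.002
```

```text
t 4.50 pos [0.5876 0.2023 0.0039] jaw 77.2 q7 1.14 w -0.0001 F [ 0.6  0.6 -0.1]
tool shift [ 0.0005 -0.0004  0.0019] len 0.002 rotvec [ 0.35  0.05 -0.  ]
```

The fingers shut fully, so nothing is held. I look.

```bash
python3 - <<'E'
from h import *
s=snapshot('wrist'); save(s,'w3')
s=snapshot('side'); cv2.imwrite('pics/s3.png',cv2.resize(s['frame'][90:220,140:320],None,fx=4,fy=4,interpolation=cv2.INTER_CUBIC))
E
```

```text
(no output)
```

View pics/w3.png

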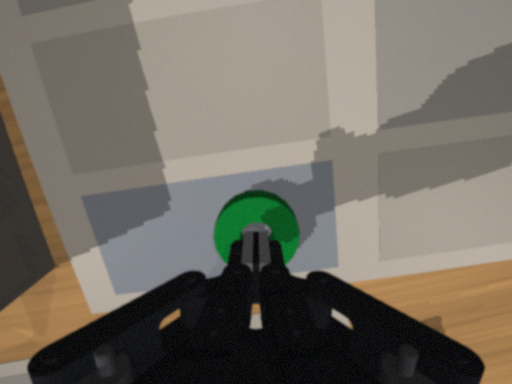

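View pics/s3.png

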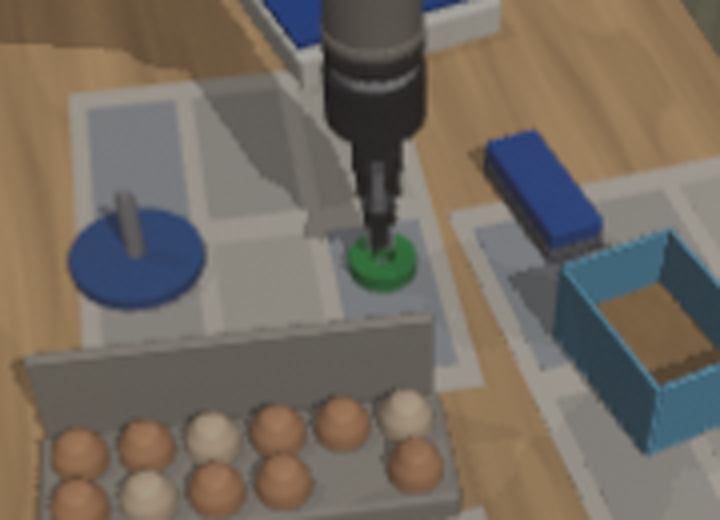

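```bash
python3 - <<'E'
from h import *
s=snapshot('wrist')
o=ctrl.get_obs(); print(o['position'],o['force'])
for u,v in [(257,240),(250,240),(264,240),(257,248),(257,255),(257,262),(230,220),(257,200),(257,226),(240,280),(275,280)]:
    z=s['range_z'][v,u]; print(u,v,z,pts(s,u,v,z).round(4), s['frame'][v,u])
print('tcp proj',proj(s,o['position']), proj(s,o['position']+[0,0,.0]))
cv2.imwrite('pics/w4.png',cv2.resize(s['frame'][160:330,170:350],None,fx=4,fy=3.5,interpolation=cv2.INTER_CUBIC))
E
```

```text
[0.58754769 0.2023153  0.00385021] [ 0.00228678  0.13542257 -0.97163485]
257 240 0.14018288 [[0.576  0.2047 0.0455]] [18 20 20]
250 240 0.14080663 [[0.5754 0.2011 0.0449]] [66 65 67]
264 240 0.14216076 [[0.5777 0.2082 0.0437]] [61 61 60]
257 248 0.13219616 [[0.5761 0.2046 0.0539]] [16 11 13]
257 255 0.124972075 [[0.5757 0.2046 0.0614]] [13 15  7]
257 262 0.12107405 [[0.5767 0.2043 0.0658]] [18 19 15]
230 220 0.16721065 [[0.5727 0.1885 0.0173]] [ 48 121  15]
257 200 0.16226476 [[0.5633 0.2079 0.0183]] [ 48 119  18]
257 226 0.18638626 [[0.5876 0.2026 0.0008]] [92 90 85]
240 280 0.10568072 [[0.5738 0.1979 0.0814]] [14  8 19]
275 280 0.10479162 [[0.5763 0.2115 0.0822]] [12 12 15]
tcp proj [[256.62084466 227.79068055]] [[256.62084466 227.79068055]]
```

View pics/w4.png

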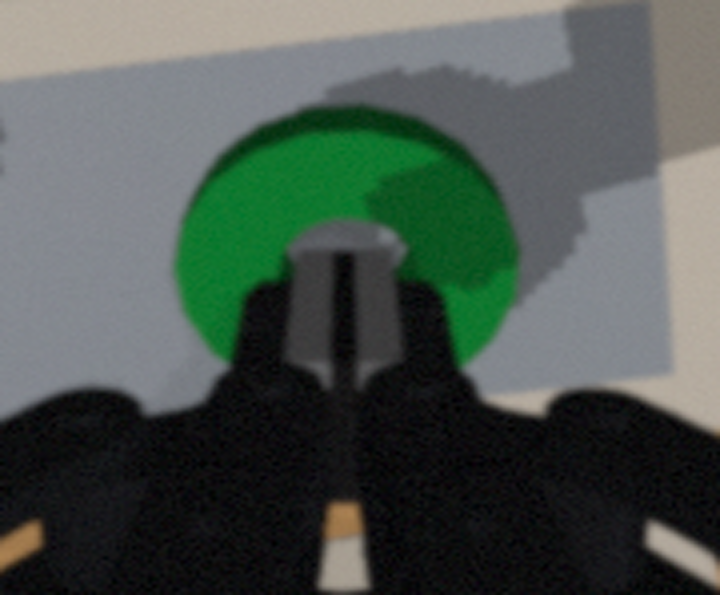

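```bash
python3 - <<'E'
from h import *
s=snapshot('wrist')
for v in range(226,262,2):
  print(v,[tuple(pts(s,u,v,s['range_z'][v,u])[0].round(3)) for u in (247,250,265,268)])
print(np.linalg.inv(s['camera_from_world']).round(3))
E
```

```text
226 [(np.float64(0.586), np.float64(0.196), np.float64(0.001)), (np.float64(0.586), np.float64(0.198), np.float64(0.002)), (np.float64(0.589), np.float64(0.208), np.float64(0.001)), (np.float64(0.582), np.float64(0.211), np.float64(0.018))]
228 [(np.float64(0.588), np.float64(0.195), np.float64(0.0)), (np.float64(0.588), np.float64(0.198), np.float64(0.001)), (np.float64(0.591), np.float64(0.208), np.float64(0.0)), (np.float64(0.591), np.float64(0.21), np.float64(0.001))]
230 [(np.float64(0.589), np.float64(0.195), np.float64(0.001)), (np.float64(0.59), np.float64(0.197), np.float64(0.001)), (np.float64(0.592), np.float64(0.207), np.float64(-0.0)), (np.float64(0.592), np.float64(0.209), np.float64(0.001))]
232 [(np.float64(0.575), np.float64(0.199), np.float64(0.035)), (np.float64(0.575), np.float64(0.201), np.float64(0.036)), (np.float64(0.577), np.float64(0.209), np.float64(0.036)), (np.float64(0.594), np.float64(0.209), np.float64(0.001))]
234 [(np.float64(0.575), np.float64(0.199), np.float64(0.038)), (np.float64(0.575), np.float64(0.201), np.float64(0.038)), (np.float64(0.578), 
[... 2614 characters left out ...]
np.float64(0.208), np.float64(0.062)), (np.float64(0.577), np.float64(0.209), np.float64(0.061))]
258 [(np.float64(0.575), np.float64(0.2), np.float64(0.063)), (np.float64(0.576), np.float64(0.201), np.float64(0.063)), (np.float64(0.577), np.float64(0.208), np.float64(0.063)), (np.float64(0.577), np.float64(0.209), np.float64(0.063))]
260 [(np.float64(0.575), np.float64(0.2), np.float64(0.065)), (np.float64(0.575), np.float64(0.201), np.float64(0.065)), (np.float64(0.577), np.float64(0.208), np.float64(0.065)), (np.float64(0.513), np.float64(0.217), np.float64(0.172))]
[[ 0.222 -0.931 -0.29   0.513]
 [ 0.975  0.214  0.06   0.217]
 [ 0.006 -0.296  0.955  0.172]
 [ 0.     0.     0.     1.   ]]
```

The depth image puts the shut tips at z≈0.035 while the reported TCP z is 0.004. The fingers therefore closed above the ring. They really end about 30 mm higher than the reported TCP. I reopen and measure the open tips.

>>> {"api": "send_rows", "payload": {"rows": [[0,0,0,0,0,0,100],[0,0,0,0,0,0,100],[0,0,0,0,0,0,100],[0,0,0,0,0,0,100],[0,0,0,0,0,0,100]]}}

```text
time: 5.32
position: [0.5876, 0.2023, 0.0038]
eef_rot: [0.111, 0.994, 0.003, 0.001]
force: [-0.3, -0.3, 0.2]
grip_width: 0.0852
```

```bash
cat > tips.py <<'E'
import sys
from h import *
from scipy.spatial.transform import Rotation as R
s=snapshot('wrist'); save(s,sys.argv[1]); o=ctrl.get_obs()
u,v,P=cloud(s); M=R.from_quat(o['eef_rot']).as_matrix()
L=(P-o['position'])@M   # tool coords (z toward table)
k=(abs(L[:,0])<.02)&(abs(L[:,1])<.065)&(P[:,2]>.028 if len(sys.argv)<3 else P[:,2]>float(sys.argv[2]))
for sg in (-1,1):
    q=L[k&(L[:,1]*sg>0)]; 
    if len(q): 
        i=q[:,2]>q[:,2].max()-.004
        print(sg,'lowest tool z %.4f'%q[:,2].max(),'world z %.4f'%P[k&(L[:,1]*sg>0)][:,2].min(),'y at tip %.4f..%.4f'%(q[i,1].min(),q[i,1].max()),'x %.4f..%.4f'%(q[i,0].min(),q[i,0].max()))
print(o['position'],o['grip_width'],o['force'].round(1),'body lowest tool z',[L[(abs(L[:,0])<.05)&(abs(L[:,1])<.03)&(L[:,2]<-.05)][:,2].max().round(4) if ((abs(L[:,0])<.05)&(abs(L[:,1])<.03)&(L[:,2]<-.05)).any() else None])
E
python3 tips.py w5; python3 w.py w5b '(45,100,30)' '(80,255,255)' 0.018
```

```text
-1 lowest tool z -0.0387 world z 0.0422 y at tip -0.0467..-0.0432 x -0.0105..0.0108
1 lowest tool z -0.0385 world z 0.0426 y at tip 0.0417..0.0425 x -0.0093..0.0108
[0.58753217 0.20234388 0.00382569] 0.08542001502032603 [ 0.  -0.1  0.1] body lowest tool z [np.float64(-0.0978)]
px [256. 233.] circle at z=0.018: 0.5858 0.2021 d=0.0585 touches border False
 depth top 0.0186 mid [0.5878 0.202  0.0163]
```

View pics/w5.png

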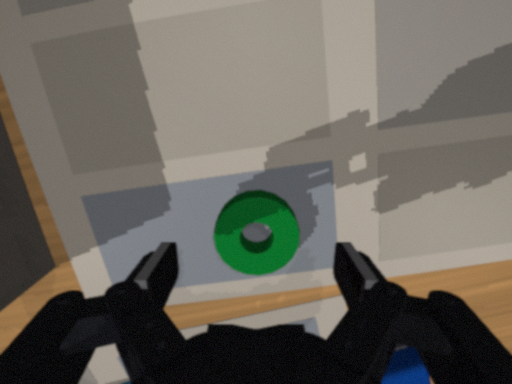

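Ring unmoved and centred at (256,233), open tips at z≈0.042. I descend in steps, watching the force.

>>> {"api": "send_rows", "payload": {"rows": [[0,0,0.007,0,0,0,100],[0,0,0.006,0,0,0,100],[0,0,0.003,0,0,0,100],[0,0,0,0,0,0,100]]}}

```text
time: 5.92
position: [0.5871, 0.2023, -0.0139]
eef_rot: [0.111, 0.994, 0.003, 0.0]
force: [-0.8, 0.1, 1.1]
grip_width: 0.085
```

```bash
python3 tips.py w6 0.021;python3 d.py .5875 .202 -.028
```

```text
-1 lowest tool z -0.0382 world z 0.0242 y at tip -0.0441..-0.0432 x -0.0108..0.0106
1 lowest tool z -0.0386 world z 0.0250 y at tip 0.0417..0.0476 x -0.0094..0.0109
[ 0.58715455  0.2023282  -0.0137532 ] 0.08538349183888894 [-0.1  0.   0. ] body lowest tool z [np.float64(-0.0979)]
t 5.97 pos [ 0.5872  0.2023 -0.0138] jaw 77.2 q7 1.14 w 0.0854 F [-0.1  0.   0. ]
tool shift [-0.0004 -0.0003  0.0142] len 0.014 rotvec [ 0.32 -0.    0.  ]
```

>>> {"api": "send_rows", "payload": {"rows": [[0,0,0.006,0,0,0,100],[0,0,0.004,0,0,0,100],[0,0,0.001,0,0,0,100],[0,0,0,0,0,0,100]]}}

```text
time: 6.48
position: [0.5874, 0.2024, -0.0253]
eef_rot: [0.111, 0.994, 0.003, 0.001]
force: [0.9, 0.1, -0.7]
grip_width: 0.0852
```

```bash
python3 tips.py w6 0.006;python3 d.py .5875 .202 -.028
```

```text
-1 lowest tool z -0.0313 world z 0.0060 y at tip -0.0265..-0.0005 x -0.0121..0.0197
1 lowest tool z -0.0312 world z 0.0060 y at tip 0.0000..0.0246 x -0.0119..0.0197
[ 0.58744226  0.2024768  -0.02526475] 0.08529193442630627 [-0.  -0.4  0.3] body lowest tool z [np.float64(-0.0977)]
t 6.53 pos [ 0.5874  0.2025 -0.0253] jaw 77.2 q7 1.15 w 0.0853 F [-0.  -0.4  0.3]
tool shift [-0.0002 -0.0005  0.0027] len 0.003 rotvec [ 0.33  0.03 -0.  ]
```

>>> {"api": "send_rows", "payload": {"rows": [[0,0,0.001,0,0,0,80],[0,0,0,0,0,0,60],[0,0,0,0,0,0,50],[0,0,0,0,0,0,40],[0,0,0,0,0,0,40]], "squeeze": 30}}

```text
time: 7.15
position: [0.5878, 0.2025, -0.0257]
eef_rot: [0.111, 0.994, 0.003, 0.001]
force: [-0.6, 0.9, 0.6]
grip_width: 0.0546
```

```bash
python3 tips.py w7 0.02;python3 d.py .5875 .202 -.028
```

```text
-1 lowest tool z -0.0459 world z 0.0201 y at tip -0.0418..-0.0106 x -0.0105..0.0122
1 lowest tool z -0.0455 world z 0.0200 y at tip 0.0263..0.0402 x -0.0110..0.0122
[ 0.58781939  0.20252799 -0.02566917] 0.05453352318098762 [ 0.3 -0.3 -0.4] body lowest tool z [np.float64(-0.05)]
t 7.20 pos [ 0.5878  0.2025 -0.0257] jaw 77.2 q7 1.15 w 0.0545 F [ 0.3 -0.3 -0.4]
tool shift [ 0.0002 -0.0006  0.0023] len 0.002 rotvec [ 0.36  0.07 -0.  ]
```

View pics/w7.png

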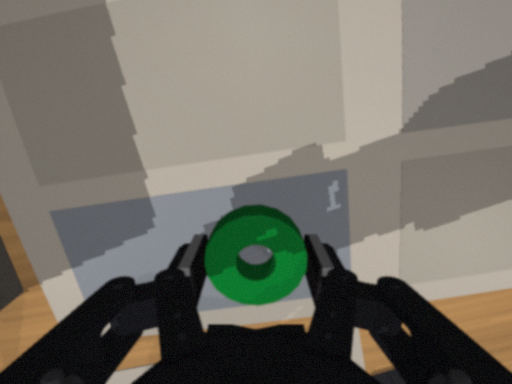

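The ring is gripped at 54.5 mm and centred between the pads. I lift.

>>> {"api": "send_rows", "payload": {"rows": [[0,0,-0.015,0,0,0,30],[0,0,-0.03,0,0,0,30],[0,0,-0.03,0,0,0,30],[0,0,-0.03,0,0,0,30],[0,0,0,0,0,0,30]]}}

```text
time: 7.82
position: [0.5883, 0.2019, 0.086]
eef_rot: [0.112, 0.994, 0.004, 0.002]
force: [1.1, 0.1, 0.3]
grip_width: 0.0547
```

```bash
python3 w.py w8 '(45,100,30)' '(80,255,255)' 0.13;python3 d.py .3955 .2585 .08
```

```text
px [256. 256.] circle at z=0.130: 0.5862 0.2024 d=0.0602 touches border False
 depth top 0.1302 mid [0.5885 0.2005 0.1281]
t 7.88 pos [0.5868 0.2016 0.0842] jaw 77.2 q7 1.12 w 0.0545 F [-0.5 -0.1 -0.7]
tool shift [0.1992 0.0131 0.0042] len 0.200 rotvec [ 0.32  0.01 -0.  ]
```

View pics/w8.png

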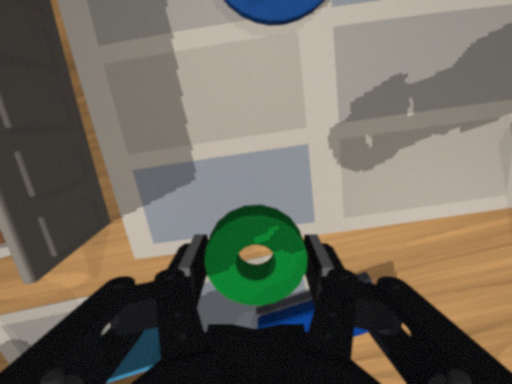

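The collar is held flat and centred at (256,256). I move to over the post.

>>> {"api": "send_rows", "payload": {"rows": [[0.035,0.0025,0,0,0,0,30],[0.045,0.0027,0,0,0,0,30],[0.045,0.0027,0,0,0,0,30],[0.04,0.0027,0,0,0,0,30],[0.015,0.0027,0,0,0,0,30]]}}

```text
time: 8.5
position: [0.4061, 0.2522, 0.0785]
eef_rot: [0.113, 0.994, -0.001, -0.003]
force: [0.5, -0.3, -0.5]
grip_width: 0.0547
```

>>> {"api": "send_rows", "payload": {"rows": [[0,0,0,0,0,0,30],[0,0,0,0,0,0,30]]}}

```text
time: 8.75
position: [0.4069, 0.2517, 0.078]
eef_rot: [0.113, 0.994, -0.002, -0.003]
force: [0.5, 0.1, -0.3]
grip_width: 0.0543
```

```bash
python3 w.py w9 '(45,100,30)' '(80,255,255)' 0.13;python3 d.py .3955 .2585 .075
```

```text
px [256. 256.] circle at z=0.130: 0.3999 0.2525 d=0.0554 touches border False
 depth top 0.1223 mid [0.4072 0.2506 0.1203]
t 8.80 pos [0.407  0.2517 0.078 ] jaw 77.0 q7 0.84 w 0.0548 F [ 0.3 -0.4 -1.3]
tool shift [0.0127 0.0041 0.0031] len 0.014 rotvec [-0.22 -0.32 -0.  ]
```

View pics/w9.png

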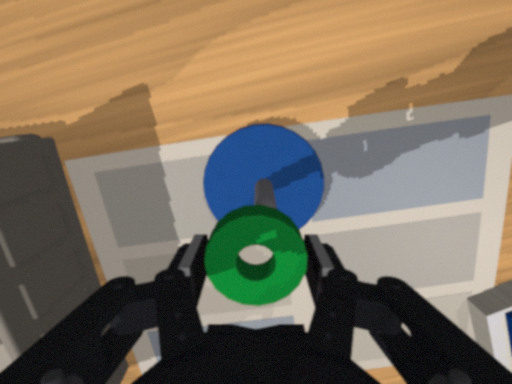

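The post at (264,192) appears just above the collar. I measure the foot from this view, by circle fit of its rim at z=0.015.

```bash
cat > stand.py <<'E'
import sys
from h import *
from scipy.optimize import least_squares
from scipy.spatial.transform import Rotation as R
s=snapshot('wrist'); o=ctrl.get_obs()
m=cv2.inRange(cv2.cvtColor(s['frame'],cv2.COLOR_BGR2HSV),(100,120,40),(125,255,255))
c,_=cv2.findContours(m,cv2.RETR_EXTERNAL,cv2.CHAIN_APPROX_NONE)
k=max(c,key=cv2.contourArea)[:,0]; p=plane(s,k[:,0],k[:,1],.015)[:,:2]
f=lambda q:np.hypot(p[:,0]-q[0],p[:,1]-q[1])-.055
r=least_squares(f,p.mean(0),loss='cauchy',f_scale=.001); print('foot',r.x.round(4),'inliers',(abs(f(r.x))<.0015).sum(),len(p))
# green hole from depth: held collar's top circle
g=cv2.inRange(cv2.cvtColor(s['frame'],cv2.COLOR_BGR2HSV),(45,100,30),(80,255,255)) if len(sys.argv)<2 else cv2.inRange(cv2.cvtColor(s['frame'],cv2.COLOR_BGR2HSV),(22,100,50),(35,255,255))
c,_=cv2.findContours(g,cv2.RETR_CCOMP,cv2.CHAIN_APPROX_NONE)
v,u=np.nonzero(g); z=s['range_z'][v,u]; P=pts(s,u,v,z); top=np.percentile(P[z>0][:,2],80)
q=P[abs(P[:,2]-top)<.003]; print('collar top z %.4f'%top,'extent mid',((q.min(0)+q.max(0))/2).round(4),'ext',(q.max(0)-q.min(0)).round(4),'tcp',o['position'].round(4))
Mt=R.from_quat(o['eef_rot']).as_matrix(); d=np.r_[r.x-o['position'][:2],0]; print('tool shift tcp->foot',(Mt.T@d).round(4))
A=np.c_[q[:,:2],np.ones(len(q))]; n=np.linalg.lstsq(A,q[:,2],rcond=None)[0]; print('top slope',n[:2].round(3))
E
python3 stand.py
```

```text
foot [0.3979 0.2598] inliers 155 378
collar top z 0.1220 extent mid [0.4075 0.2507 0.1217] ext [0.0553 0.0563 0.0054] tcp [0.4071 0.2517 0.0781]
tool shift tcp->foot [0.0107 0.0059 0.    ]
top slope [-0.003 -0.009]
```

>>> {"api": "send_rows", "payload": {"rows": [[0.006,0.0025,-0.003,0.2,0.3,0,30],[0.005,0.0025,0,0,0,0,30],[0,0,0,0,0,0,30],[0,0,0,0,0,0,30]]}}

```text
time: 9.35
position: [0.3991, 0.2588, 0.0814]
eef_rot: [0.115, 0.993, -0.003, -0.005]
force: [-0.6, 0.1, -1.0]
grip_width: 0.0546
```

```bash
python3 stand.py; python3 - <<'E'
from h import *
s=snapshot('wrist'); cv2.imwrite('pics/w10.png',cv2.resize(s['frame'][130:330,160:360],None,fx=3,fy=3,interpolation=cv2.INTER_CUBIC))
s=snapshot('side'); cv2.imwrite('pics/s10.png',cv2.resize(s['frame'][80:200,120:260],None,fx=4,fy=4,interpolation=cv2.INTER_CUBIC))
E
```

```text
foot [0.3978 0.2602] inliers 151 350
collar top z 0.1255 extent mid [0.3994 0.2579 0.1252] ext [0.055  0.0564 0.0054] tcp [0.3989 0.2588 0.0814]
tool shift tcp->foot [0.0014 0.0011 0.    ]
top slope [-0.007 -0.011]
```

View pics/w10.png

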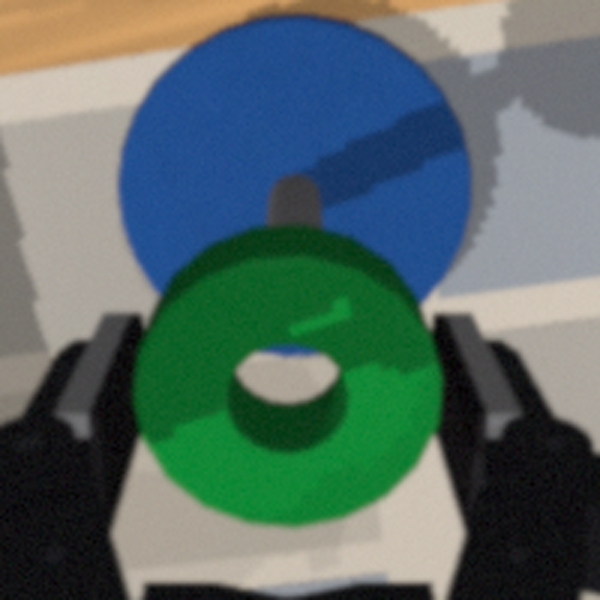

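View pics/s10.png

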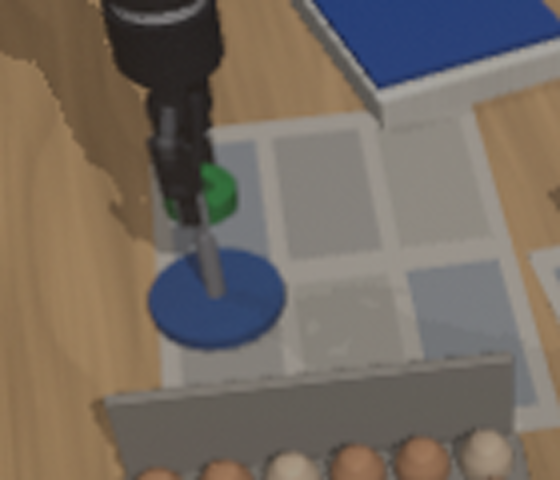

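```bash
python3 d.py .3972 .2595 .045
```

```text
t 9.50 pos [0.399  0.2587 0.0814] jaw 76.8 q7 0.81 w 0.0547 F [-1.4 -0.4 -0.3]
tool shift [0.0015 0.0006 0.0364] len 0.036 rotvec [-0.42 -0.57 -0.  ]
```

>>> {"api": "send_rows", "payload": {"rows": [[0.002,0.001,0.006,-0.4,-0.6,0,30],[0,0,0.008,0,0,0,30],[0,0,0.008,0,0,0,30],[0,0,0.004,0,0,0,30],[0,0,0,0,0,0,30]]}}

```text
time: 10.12
position: [0.3964, 0.2596, 0.0528]
eef_rot: [0.115, 0.993, -0.001, -0.0]
force: [0.4, -1.1, -0.8]
grip_width: 0.0546
```

```bash
python3 d.py .3972 .2595 .045; python3 stand.py;  python3 - <<'E'
from h import *
s=snapshot('wrist'); cv2.imwrite('pics/w11.png',cv2.resize(s['frame'][130:330,160:360],None,fx=3,fy=3,interpolation=cv2.INTER_CUBIC))
s=snapshot('side'); cv2.imwrite('pics/s11.png',cv2.resize(s['frame'][80:200,120:260],None,fx=4,fy=4,interpolation=cv2.INTER_CUBIC))
E
```

```text
t 10.12 pos [0.3964 0.2596 0.0528] jaw 76.8 q7 0.81 w 0.0546 F [ 0.4 -1.1 -0.8]
tool shift [-0.0008  0.0001  0.0078] len 0.008 rotvec [-0.08  0.01  0.  ]
foot [0.3975 0.2605] inliers 154 374
collar top z 0.0968 extent mid [0.3963 0.2587 0.0965] ext [0.0548 0.056  0.0053] tcp [0.3965 0.2597 0.053 ]
tool shift tcp->foot [-0.0008  0.001  -0.    ]
top slope [ 0.003 -0.008]
```

View pics/w11.png

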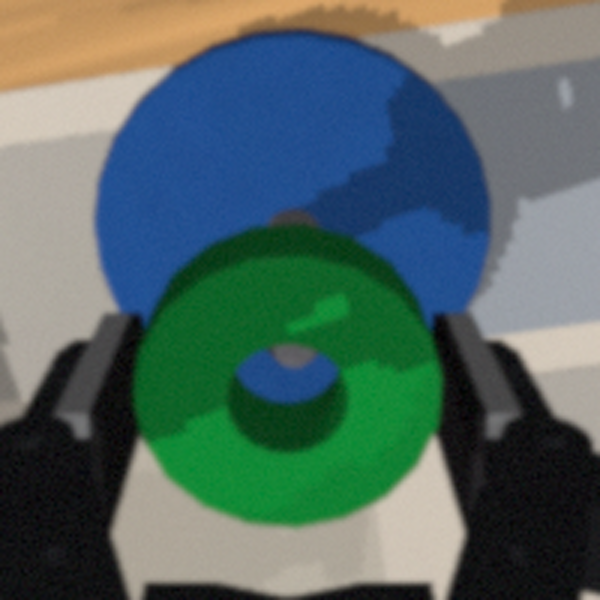

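View pics/s11.png

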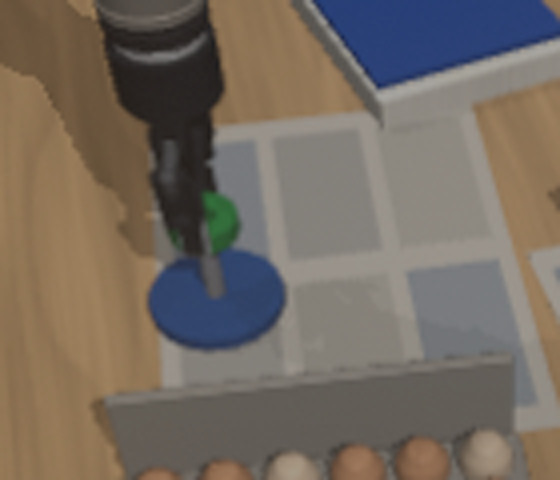

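```bash
python3 - <<'E'
from h import *
s=snapshot('wrist')
p=plane(s,160+293/3,130+367/3,.080)[0]; print('tip near edge',p.round(4),'centre', (p+4e-3*np.array([-.974,.228,0])).round(4))
# collar bottom hole near edge visible (y~405)
print('bottom hole rim near edge', plane(s,160+290/3,130+405/3,.0788).round(4),'top hole far/near', plane(s,160+288/3,130+343/3,.0968).round(4),plane(s,160+288/3,130+450/3,.0788).round(4))
g=s['frame'];gr=cv2.cvtColor(g,cv2.COLOR_BGR2HSV)
for cc,a,b in [(0,0,0)]: pass
E
```

```text
tip near edge [0.4008 0.2595 0.08  ] centre [0.3969 0.2605 0.08  ]
bottom hole rim near edge [[0.4098 0.2568 0.0788]] top hole far/near [[0.3868 0.2618 0.0968]] [[0.4202 0.254  0.0788]]
```

Tip and hole agree to about 1 mm. I nudge and descend slowly.

>>> {"api": "send_rows", "payload": {"rows": [[-0.0006,0.001,0.005,0,0,0,30],[0,0,0.006,0,0,0,30],[0,0,0.006,0,0,0,30],[0,0,0.003,0,0,0,30],[0,0,0,0,0,0,30]]}}

```text
time: 10.95
position: [0.3978, 0.261, 0.0322]
eef_rot: [0.115, 0.993, 0.0, 0.001]
force: [-0.3, -0.6, -0.2]
grip_width: 0.0547
```

```bash
python3 d.py .3975 .2605 -.0125; python3 stand.py;  python3 - <<'E'
from h import *
s=snapshot('wrist'); cv2.imwrite('pics/w12.png',cv2.resize(s['frame'][130:330,160:360],None,fx=3,fy=3,interpolation=cv2.INTER_CUBIC))
E
```

```text
t 10.95 pos [0.3978 0.261  0.0322] jaw 76.8 q7 0.82 w 0.0547 F [-0.3 -0.6 -0.2]
tool shift [ 0.0002 -0.0006  0.0447] len 0.045 rotvec [ 0.01  0.06 -0.  ]
foot [0.3974 0.2602] inliers 172 406
collar top z 0.0763 extent mid [0.3978 0.2601 0.076 ] ext [0.0551 0.0561 0.0055] tcp [0.3979 0.2611 0.0324]
tool shift tcp->foot [ 0.0003 -0.0009 -0.    ]
top slope [ 0.004 -0.006]
```

View pics/w12.png

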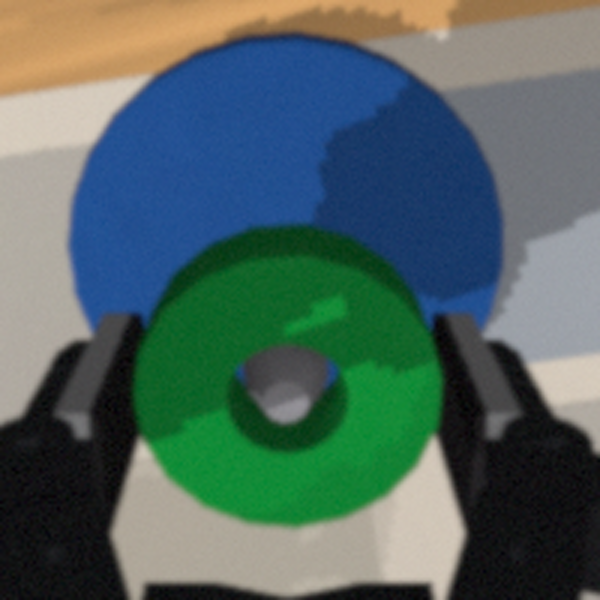

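The post is through the hole at (287,400), centred. I continue down.

>>> {"api": "send_rows", "payload": {"rows": [[0,-0.0004,0.006,0,0,0,30],[0,0,0.008,0,0,0,30],[0,0,0.008,0,0,0,30],[0,0,0.008,0,0,0,30],[0,0,0.003,0,0,0,30]]}}

```text
time: 11.68
position: [0.3979, 0.2609, -0.0026]
eef_rot: [0.115, 0.993, 0.0, 0.001]
force: [-0.3, 0.7, 0.0]
grip_width: 0.0546
```

```bash
python3 d.py .3975 .2602 -.0107; python3 stand.py
```

```text
t 11.68 pos [ 0.3979  0.2609 -0.0026] jaw 76.8 q7 0.84 w 0.0546 F [-0.3  0.7  0. ]
tool shift [ 0.0003 -0.0008  0.0081] len 0.008 rotvec [ 0.05  0.09 -0.  ]
foot [0.397  0.2602] inliers 207 480
collar top z 0.0414 extent mid [0.3982 0.2599 0.0409] ext [0.0554 0.0562 0.0049] tcp [ 0.3978  0.2608 -0.0028]
tool shift tcp->foot [ 0.0006 -0.0008 -0.    ]
top slope [ 0.007 -0.006]
```

>>> {"api": "send_rows", "payload": {"rows": [[0,0,0.004,0,0,0,30],[0,0,0.003,0,0,0,30],[0,0,0.001,0,0,0,30],[0,0,0,0,0,0,30]]}}

```text
time: 12.22
position: [0.3981, 0.261, -0.0106]
eef_rot: [0.115, 0.993, 0.0, 0.001]
force: [-0.4, 0.7, -0.3]
grip_width: 0.0548
```

```bash
python3 d.py .3975 .2602 -.0107; python3 stand.py
```

```text
t 12.22 pos [ 0.3981  0.261  -0.0106] jaw 76.8 q7 0.85 w 0.0548 F [-0.4  0.7 -0.3]
tool shift [ 0.0004 -0.0009  0.0001] len 0.001 rotvec [ 0.07  0.09 -0.  ]
foot [0.397  0.2605] inliers 216 504
collar top z 0.0334 extent mid [0.3982 0.2599 0.033 ] ext [0.0547 0.0563 0.0051] tcp [ 0.3982  0.261  -0.0107]
tool shift tcp->foot [ 0.001  -0.0008 -0.    ]
top slope [ 0.007 -0.006]
```

Collar top is at 0.033, which is home. I release and rise.

>>> {"api": "send_rows", "payload": {"rows": [[0,0,0,0,0,0,80],[0,0,0,0,0,0,80],[0,0,0,0,0,0,80],[0,0,0,0,0,0,80]]}}

```text
time: 12.78
position: [0.3991, 0.2615, -0.0103]
eef_rot: [0.115, 0.993, 0.001, 0.002]
force: [0.2, 0.0, 0.8]
grip_width: 0.0684
```

>>> {"api": "send_rows", "payload": {"rows": [[0,0,-0.015,0,0,0,80],[0,0,-0.03,0,0,0,80],[0,0,-0.04,0,0,0,80],[0,0,-0.04,0,0,0,80],[0,0,-0.02,0,0,0,80]]}}

```text
time: 13.4
position: [0.3981, 0.2605, 0.1415]
eef_rot: [0.115, 0.993, 0.001, 0.002]
force: [0.5, -0.1, -1.2]
grip_width: 0.0682
```

```bash
python3 stand.py;python3 - <<'E'
from h import *
s=snapshot('wrist'); save(s,'w13')
o=ctrl.get_obs(); print(o['position'],o['qpos'].round(2))
E
python3 d.py .612 -.2765 0.1
```

```text
foot [0.393  0.2606] inliers 107 261
collar top z 0.0333 extent mid [0.3983 0.2601 0.0328] ext [0.055  0.0543 0.0045] tcp [0.3994 0.2614 0.1437]
tool shift tcp->foot [ 0.006  -0.0023 -0.    ]
top slope [ 0.002 -0.002]
[0.39899384 0.2611505  0.14179961] [-0.84  0.21  0.26  1.82 -0.06  1.12  0.78]
t 13.50 pos [0.399  0.2612 0.1418] jaw 76.8 q7 0.78 w 0.0681 F [-0.8 -0.3 -0.6]
tool shift [-0.3302 -0.4748  0.0414] len 0.580 rotvec [ 0.24  0.27 -0.  ]
```

View pics/w13.png

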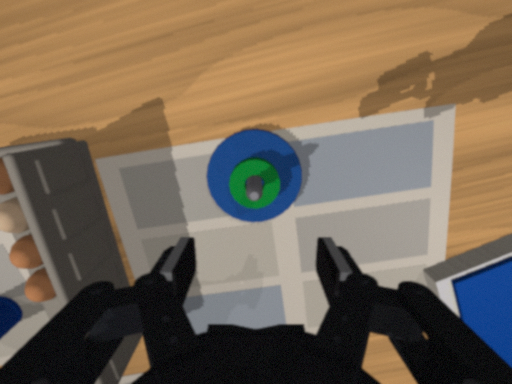

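The wide collar is home at (254,183), flat around the post. I go to the narrow yellow collar.

>>> {"api": "send_rows", "payload": {"rows": [[-0.03,-0.042,0,0.2,0.2,0,80],[-0.034,-0.0485,0,0,0,0,80],[-0.034,-0.0485,0,0,0,0,80],[-0.034,-0.0485,0,0,0,0,80],[-0.034,-0.0485,0,0,0,0,80]]}}

```text
time: 14.12
position: [0.5075, -0.0058, 0.1395]
eef_rot: [0.107, 0.994, 0.002, -0.001]
force: [1.1, 0.3, 0.3]
grip_width: 0.0687
```

>>> {"api": "send_rows", "payload": {"rows": [[-0.034,-0.0485,0,0,0,0,80],[-0.034,-0.0485,0,0,0,0,80],[-0.034,-0.0485,0,0,0,0,80],[-0.032,-0.045,0,0,0,0,80],[-0.015,-0.02,0,0,0,0,80]]}}

```text
time: 14.75
position: [0.6073, -0.2537, 0.1335]
eef_rot: [0.109, 0.994, 0.001, -0.004]
force: [0.3, 1.1, 0.5]
grip_width: 0.0686
```

```bash
python3 d.py .612 -.2765 0.1
```

```text
t 14.75 pos [ 0.6073 -0.2537  0.1335] jaw 77.5 q7 1.93 w 0.0686 F [0.3 1.1 0.5]
tool shift [-0.0098 -0.0213  0.0334] len 0.041 rotvec [ 0.11 -0.52  0.  ]
```

>>> {"api": "send_rows", "payload": {"rows": [[-0.005,-0.011,0.015,0,-0.5,0,80],[-0.003,-0.008,0.015,0,0,0,80],[0,0,0,0,0,0,80],[0,0,0,0,0,0,80]]}}

```text
time: 15.25
position: [0.6082, -0.2727, 0.0977]
eef_rot: [0.109, 0.994, 0.003, -0.003]
force: [-0.2, -0.2, -0.0]
grip_width: 0.0683
```

```bash
python3 w.py w14 '(22,100,50)' '(35,255,255)' 0.018; python3 d.py .612 -.2765 0.0
```

```text
px [229. 288.] circle at z=0.018: 0.7062 -0.3242 d=0.0695 touches border False
 depth top 0.0242 mid [ 0.7079 -0.3246  0.022 ]
px [253. 198.] circle at z=0.018: 0.6118 -0.2757 d=0.0453 touches border False
 depth top 0.0186 mid [ 0.6128 -0.2765  0.0163]
t 15.30 pos [ 0.6081 -0.2725  0.0976] jaw 77.5 q7 1.97 w 0.0688 F [-0.3 -0.  -0.2]
tool shift [-0.0054 -0.0035  0.0976] len 0.098 rotvec [ 0.27 -0.44  0.  ]
```

View pics/w14.png

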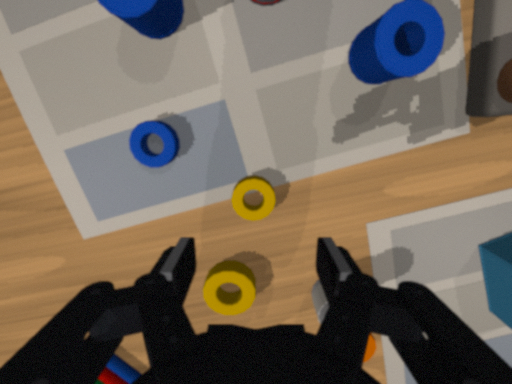

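The small yellow ring is at (253,198). The larger one at (229,288) and the blue one are clear of the fingers. I align and descend.

>>> {"api": "send_rows", "payload": {"rows": [[-0.005,-0.003,0.012,0.2,-0.4,0,80],[0,0,0.02,0,0,0,80],[0,0,0.02,0,0,0,80],[0,0,0.012,0,0,0,80],[0,0,0,0,0,0,80]]}}

```text
time: 15.92
position: [0.6154, -0.2737, 0.0322]
eef_rot: [0.107, 0.994, 0.001, 0.002]
force: [-0.4, -0.8, 0.2]
grip_width: 0.0681
```

```bash
python3 w.py w15 '(22,100,50)' '(35,255,255)' 0.018; python3 d.py .612 -.276 -.026
```

```text
px [222. 313.] circle at z=0.018: 0.6969 -0.3219 d=0.0577 touches border False
 depth top 0.0242 mid [ 0.6508 -0.3098  0.0804]
px [252. 214.] circle at z=0.018: 0.6108 -0.2761 d=0.0466 touches border False
 depth top 0.0185 mid [ 0.6126 -0.2766  0.0161]
t 15.97 pos [ 0.616  -0.2739  0.033 ] jaw 77.8 q7 1.99 w 0.0683 F [ 0.4  0.4 -0.5]
tool shift [ 0.0038 -0.003   0.059 ] len 0.059 rotvec [ 0.1   0.34 -0.  ]
```

>>> {"api": "send_rows", "payload": {"rows": [[0.003,-0.002,0.008,0,0.3,0,80],[0,0,0.014,0,0,0,80],[0,0,0.012,0,0,0,80],[0,0,0.004,0,0,0,80],[0,0,0,0,0,0,80]]}}

```text
time: 16.6
position: [0.6135, -0.2761, -0.0062]
eef_rot: [0.107, 0.994, 0.0, 0.002]
force: [0.7, 0.2, -0.0]
grip_width: 0.0683
```

```bash
python3 w.py w16 '(22,100,50)' '(35,255,255)' 0.018; python3 d.py .612 -.2763 -.026
```

```text
px [256. 238.] circle at z=0.018: 0.6101 -0.2760 d=0.0477 touches border False
 depth top 0.0185 mid [ 0.6128 -0.2767  0.0161]
t 16.65 pos [ 0.6135 -0.2762 -0.006 ] jaw 77.8 q7 2.01 w 0.0681 F [0.7 0.6 0.2]
tool shift [ 0.0015 -0.0004  0.02  ] len 0.020 rotvec [ 0.05  0.18 -0.  ]
```

View pics/w16.png

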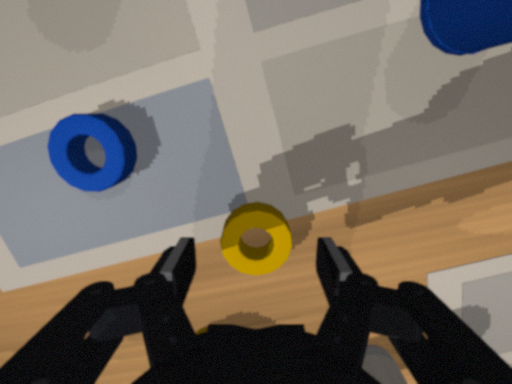

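>>> {"api": "send_rows", "payload": {"rows": [[0.001,0,0.008,0,0,0,80],[0,0,0.008,0,0,0,80],[0,0,0.003,0,0,0,80],[0,0,0,0,0,0,80]]}}

```text
time: 17.15
position: [0.6131, -0.2761, -0.0257]
eef_rot: [0.107, 0.994, 0.0, 0.002]
force: [0.1, -0.1, 0.8]
grip_width: 0.0683
```

```bash
python3 d.py .612 -.2763 -.026
```

```text
t 17.15 pos [ 0.6131 -0.2761 -0.0257] jaw 77.8 q7 2.02 w 0.0683 F [ 0.1 -0.1  0.8]
tool shift [ 0.001  -0.0004  0.0003] len 0.001 rotvec [ 0.04  0.25 -0.  ]
```

>>> {"api": "send_rows", "payload": {"rows": [[0,0,0,0,0,0,65],[0,0,0,0,0,0,50],[0,0,0,0,0,0,30],[0,0,0,0,0,0,30],[0,0,0,0,0,0,30]], "squeeze": 30}}

```text
time: 17.77
position: [0.6136, -0.2764, -0.025]
eef_rot: [0.107, 0.994, -0.0, 0.003]
force: [-0.5, -0.2, 0.6]
grip_width: 0.0431
```

>>> {"api": "send_rows", "payload": {"rows": [[0,0,-0.015,0,0,0,25],[0,0,-0.03,0,0,0,25],[0,0,-0.04,0,0,0,25],[0,0,-0.04,0,0,0,25],[0,0,-0.02,0,0,0,25]]}}

```text
time: 18.4
position: [0.6119, -0.2762, 0.1264]
eef_rot: [0.107, 0.994, -0.0, 0.002]
force: [1.3, 0.5, -1.0]
grip_width: 0.0429
```

```bash
python3 w.py w17 '(22,100,50)' '(35,255,255)' 0.18; python3 d.py .3985 .2605 .11
```

```text
px [254. 256.] circle at z=0.180: 0.6025 -0.2783 d=0.0473 touches border False
 depth top 0.1700 mid [ 0.6114 -0.2775  0.1701]
t 18.45 pos [ 0.6133 -0.277   0.1291] jaw 77.7 q7 1.96 w 0.0426 F [ 0.6 -0.6  2.9]
tool shift [0.3241 0.4796 0.0162] len 0.579 rotvec [-0.03  0.48  0.  ]
```

View pics/w17.png

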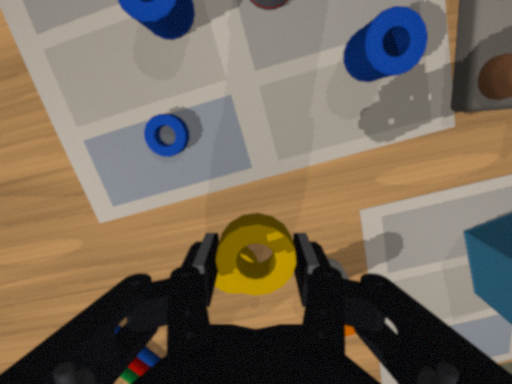

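The yellow ring is held at (254,256). I carry it back at the same height.

>>> {"api": "send_rows", "payload": {"rows": [[0.025,0.037,0,0,0.3,0,25],[0.033,0.049,0,0,0,0,25],[0.033,0.049,0,0,0,0,25],[0.033,0.049,0,0,0,0,25],[0.033,0.049,0,0,0,0,25]]}}

```text
time: 19.08
position: [0.5087, -0.0165, 0.1295]
eef_rot: [0.112, 0.994, -0.003, 0.006]
force: [0.6, 0.8, 0.1]
grip_width: 0.0427
```

>>> {"api": "send_rows", "payload": {"rows": [[0.033,0.049,0,0,0,0,25],[0.033,0.049,0,0,0,0,25],[0.033,0.049,0,0,0,0,25],[0.028,0.042,0,0,0,0,25],[0.015,0.02,0,0,0,0,25]]}}

```text
time: 19.7
position: [0.4115, 0.2298, 0.1289]
eef_rot: [0.11, 0.994, -0.0, 0.007]
force: [0.1, 0.3, -1.0]
grip_width: 0.043
```

>>> {"api": "send_rows", "payload": {"rows": [[0,0,0,0,0,0,25],[0,0,0,0,0,0,25]]}}

```text
time: 19.95
position: [0.4109, 0.2305, 0.1291]
eef_rot: [0.108, 0.994, -0.0, 0.007]
force: [0.3, -0.3, -1.0]
grip_width: 0.0431
```

```bash
python3 d.py .3985 .2605 .085
```

```text
t 19.95 pos [0.4109 0.2305 0.1291] jaw 77.6 q7 0.87 w 0.0431 F [ 0.3 -0.3 -1. ]
tool shift [0.0192 0.0266 0.0439] len 0.055 rotvec [ 0.05  0.86 -0.  ]
```

>>> {"api": "send_rows", "payload": {"rows": [[0.009,0.013,0.01,0,0.8,0,25],[0.008,0.011,0.015,0,0,0,25],[0,0,0.015,0,0,0,25],[0,0,0.01,0,0,0,25],[0,0,0,0,0,0,25]]}}

```text
time: 20.58
position: [0.3993, 0.2565, 0.0741]
eef_rot: [0.111, 0.994, -0.001, -0.001]
force: [-0.6, -0.1, 0.6]
grip_width: 0.043
```

```bash
python3 d.py .398 .2605 .055; python3 stand.py y
```

```text
t 20.57 pos [0.3993 0.2565 0.0741] jaw 77.2 q7 0.84 w 0.0430 F [-0.6 -0.1  0.6]
tool shift [0.0021 0.0037 0.0191] len 0.020 rotvec [-0.11 -0.09 -0.  ]
foot [0.3977 0.2602] inliers 151 425
collar top z 0.1176 extent mid [0.399  0.2559 0.1168] ext [0.0434 0.044  0.0045] tcp [0.3997 0.2567 0.0746]
tool shift tcp->foot [ 0.0027  0.003  -0.    ]
top slope [-0.001 -0.002]
```

>>> {"api": "send_rows", "payload": {"rows": [[0.002,0.0037,0.005,0,0,0,25],[0,0,0.007,0,0,0,25],[0,0,0.006,0,0,0,25],[0,0,0.002,0,0,0,25],[0,0,0,0,0,0,25]]}}

```text
time: 21.25
position: [0.3995, 0.2615, 0.0542]
eef_rot: [0.112, 0.994, 0.0, 0.0]
force: [-0.0, -0.1, -0.4]
grip_width: 0.0428
```

```bash
python3 d.py .398 .2605 .035; python3 stand.py y; python3 - <<'E'
from h import *
s=snapshot('wrist'); cv2.imwrite('pics/w18.png',cv2.resize(s['frame'][130:330,160:360],None,fx=3,fy=3,interpolation=cv2.INTER_CUBIC))
E
```

```text
t 21.25 pos [0.3995 0.2615 0.0542] jaw 77.2 q7 0.85 w 0.0428 F [-0.  -0.1 -0.4]
tool shift [ 0.0012 -0.0014  0.0192] len 0.019 rotvec [ 0.05  0.04 -0.  ]
foot [0.3976 0.2606] inliers 159 444
collar top z 0.0976 extent mid [0.3989 0.2606 0.097 ] ext [0.0435 0.0442 0.0047] tcp [0.3995 0.2616 0.0543]
tool shift tcp->foot [ 0.0016 -0.0014 -0.    ]
top slope [ 0.003 -0.001]
```

View pics/w18.png

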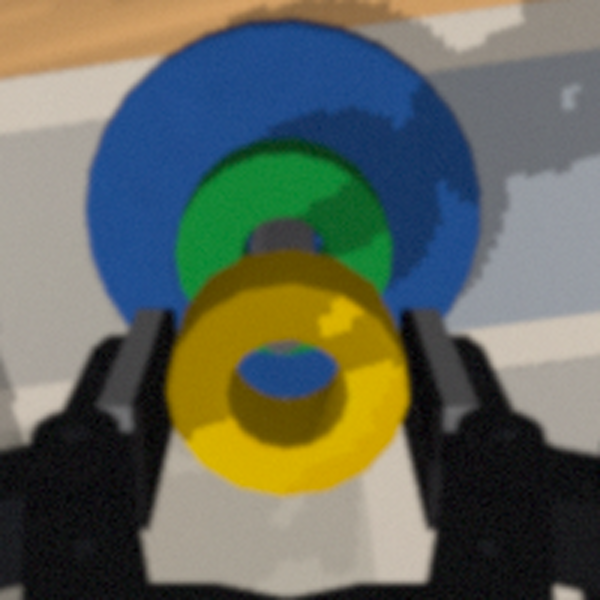

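>>> {"api": "send_rows", "payload": {"rows": [[0.0014,-0.001,0.004,0,0,0,25],[0,0,0.006,0,0,0,25],[0,0,0.006,0,0,0,25],[0,0,0.002,0,0,0,25],[0,0,0,0,0,0,25]]}}

```text
time: 21.98
position: [0.3979, 0.2609, 0.0352]
eef_rot: [0.112, 0.994, 0.001, 0.001]
force: [0.0, -0.2, -0.1]
grip_width: 0.043
```

```bash
python3 d.py .398 .2605 .0073; python3 stand.py y; python3 - <<'E'
from h import *
s=snapshot('wrist'); cv2.imwrite('pics/w19.png',cv2.resize(s['frame'][130:330,160:360],None,fx=3,fy=3,interpolation=cv2.INTER_CUBIC))
E
```

```text
t 21.98 pos [0.3979 0.2609 0.0352] jaw 77.2 q7 0.86 w 0.0430 F [ 0.  -0.2 -0.1]
tool shift [-0.0001 -0.0004  0.0279] len 0.028 rotvec [ 0.07  0.05 -0.  ]
foot [0.3974 0.2604] inliers 167 443
collar top z 0.0787 extent mid [0.3978 0.2598 0.078 ] ext [0.0436 0.0442 0.0047] tcp [0.398  0.261  0.0353]
tool shift tcp->foot [ 0.0004 -0.0007 -0.    ]
top slope [0.004 0.   ]
```

View pics/w19.png

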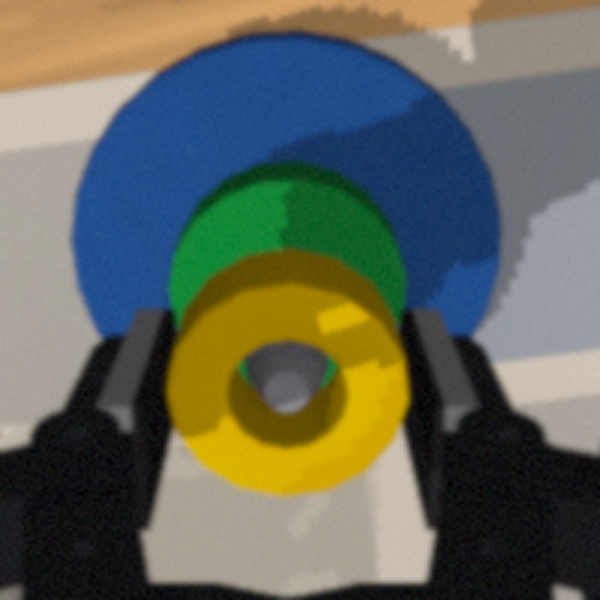

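The post is in the yellow hole, centred at (287,388). I go down 27 mm.

>>> {"api": "send_rows", "payload": {"rows": [[0,0,0.006,0,0,0,25],[0,0,0.008,0,0,0,25],[0,0,0.007,0,0,0,25],[0,0,0.003,0,0,0,25],[0,0,0,0,0,0,25]]}}

```text
time: 22.7
position: [0.398, 0.261, 0.0096]
eef_rot: [0.112, 0.994, 0.001, 0.001]
force: [0.7, 0.0, -0.6]
grip_width: 0.0432
```

```bash
python3 d.py .398 .2605 .0073; python3 stand.py y
```

```text
t 22.70 pos [0.398  0.261  0.0096] jaw 77.2 q7 0.87 w 0.0432 F [ 0.7  0.  -0.6]
tool shift [-0.0001 -0.0005  0.0023] len 0.002 rotvec [ 0.08  0.05 -0.  ]
foot [0.3972 0.2605] inliers 192 472
collar top z 0.0531 extent mid [0.3976 0.26   0.0523] ext [0.0437 0.0441 0.0044] tcp [0.3982 0.2611 0.0098]
tool shift tcp->foot [ 0.0008 -0.0008 -0.    ]
top slope [ 0.006 -0.001]
```

>>> {"api": "send_rows", "payload": {"rows": [[0,0,0.0017,0,0,0,25],[0,0,0,0,0,0,25],[0,0,0,0,0,0,75],[0,0,0,0,0,0,75],[0,0,0,0,0,0,75]]}}

```text
time: 23.38
position: [0.399, 0.2617, 0.0088]
eef_rot: [0.112, 0.994, 0.001, 0.001]
force: [1.1, 0.2, 0.0]
grip_width: 0.0641
```

>>> {"api": "send_rows", "payload": {"rows": [[0,0,0,0,0,0,75],[0,0,-0.015,0,0,0,75],[0,0,-0.03,0,0,0,75],[0,0,-0.04,0,0,0,75],[0,0,-0.04,0,0,0,75]]}}

```text
time: 24.0
position: [0.3966, 0.2598, 0.1372]
eef_rot: [0.112, 0.994, -0.001, -0.001]
force: [0.7, 0.3, 0.1]
grip_width: 0.0639
```

```bash
python3 stand.py y;python3 w.py w20 '(22,100,50)' '(35,255,255)' 0.051; python3 w.py w20 '(45,100,30)' '(80,255,255)' 0.033; python3 d.py .424 -.223 .14 -30;  python3 - <<'E'
from h import *
s=snapshot('wrist'); cv2.imwrite('pics/w20.png',cv2.resize(s['frame'][100:300,160:360],None,fx=3,fy=3,interpolation=cv2.INTER_CUBIC))
E
```

```text
foot [0.393  0.2602] inliers 107 267
collar top z 0.0513 extent mid [0.3982 0.2605 0.0507] ext [0.0428 0.043  0.0047] tcp [0.4003 0.2621 0.1428]
tool shift tcp->foot [ 0.0067 -0.0035 -0.0001]
top slope [ 0.005 -0.002]
px [254. 187.] circle at z=0.051: 0.3969 0.2608 d=0.0457 touches border False
 depth top 0.0516 mid [0.398  0.2605 0.0588]
px [253. 176.] circle at z=0.033: 0.3973 0.2602 d=0.0553 touches border False
 depth top 0.0336 mid [0.394  0.2599 0.0319]
t 24.15 pos [0.3987 0.2612 0.1384] jaw 77.1 q7 0.81 w 0.0640 F [-0.1 -0.2 -0.5]
tool shift [-0.1324 -0.4665 -0.0029] len 0.485 rotvec [ 7.000e-02  2.700e-01 -7.285e+01]
```

View pics/w20.png

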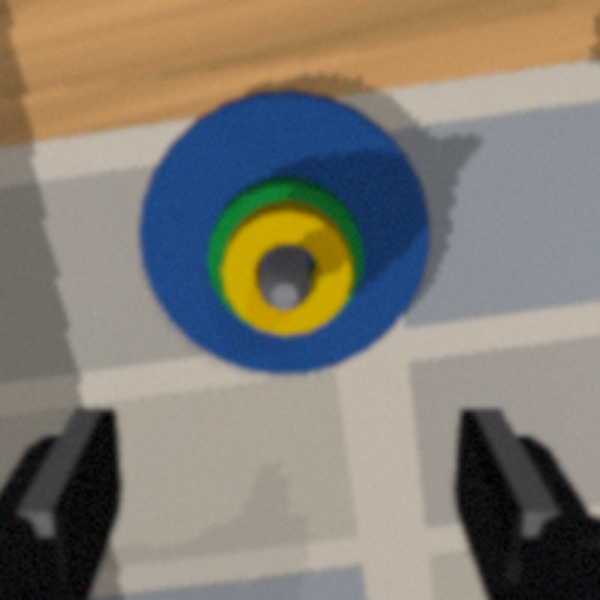

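Both collars are home (yellow top 0.051, green top 0.033, concentric at (285,272) in the crop). Now the steel weight.

>>> {"api": "send_rows", "payload": {"rows": [[-0.012,-0.042,0,0,0.2,0,85],[-0.015,-0.053,0,0,0,0,85],[-0.015,-0.053,0,0,0,0,85],[-0.015,-0.053,0,0,0,0,85],[-0.015,-0.053,0,0,0,0,85]]}}

```text
time: 24.82
position: [0.4076, -0.0063, 0.1321]
eef_rot: [0.105, 0.994, -0.001, -0.006]
force: [0.8, -0.4, 0.8]
grip_width: 0.0726
```

>>> {"api": "send_rows", "payload": {"rows": [[-0.015,-0.053,0,0,0,0,85],[-0.015,-0.053,0,0,0,0,85],[-0.015,-0.053,0,0,0,0,85],[-0.012,-0.04,0,0,0,0,85],[-0.005,-0.015,0,0,0,0,85]]}}

```text
time: 25.45
position: [0.4168, -0.2377, 0.1276]
eef_rot: [0.109, 0.994, -0.001, -0.011]
force: [-0.3, 1.2, -1.0]
grip_width: 0.0724
```

>>> {"api": "send_rows", "payload": {"rows": [[0,0,0,0,0,0,85],[0,0,0,0,0,0,85]]}}

```text
time: 25.7
position: [0.4147, -0.2374, 0.1259]
eef_rot: [0.11, 0.994, -0.001, -0.013]
force: [0.5, -0.1, -0.4]
grip_width: 0.0724
```

```bash
python3 d.py .424 -.2228 .09; python3 - <<'E'
from h import *
s=snapshot('wrist'); save(s,'w21'); u,v,P=cloud(s)
k=(np.hypot(P[:,0]-.424,P[:,1]+.223)<.045)&(P[:,2]>.055)&(P[:,2]<.068)
q=P[k]; print(k.sum(),((q.min(0)+q.max(0))/2).round(4),(q.max(0)-q.min(0)).round(4),np.median(q[:,2]))
E
```

```text
t 25.70 pos [ 0.4147 -0.2374  0.1259] jaw 77.4 q7 2.03 w 0.0724 F [ 0.5 -0.1 -0.4]
tool shift [-0.0068  0.0165  0.0356] len 0.040 rotvec [-0.23 -1.48 -0.  ]
1834 [ 0.4238 -0.2236  0.0585] [0.0506 0.0505 0.0071] 0.059840014636460825
```

View pics/w21.png

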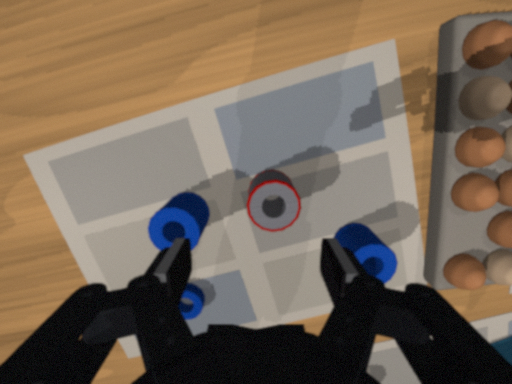

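Steel weight with red rims at (273,205). I align and level the tool.

>>> {"api": "send_rows", "payload": {"rows": [[-0.003,0.008,0.01,-0.2,-1.4,0,85],[-0.003,0.007,0.015,0,0,0,85],[0,0,0.015,0,0,0,85],[0,0,0,0,0,0,85],[0,0,0,0,0,0,85]]}}

```text
time: 26.38
position: [0.4245, -0.2191, 0.0831]
eef_rot: [0.106, 0.994, 0.001, -0.001]
force: [-0.1, 0.1, 0.7]
grip_width: 0.0727
```

```bash
python3 d.py .424 -.2233 -.016
```

```text
t 26.38 pos [ 0.4245 -0.2191  0.0831] jaw 77.8 q7 2.04 w 0.0727 F [-0.1  0.1  0.7]
tool shift [-0.0006 -0.0044  0.0991] len 0.099 rotvec [ 0.09 -0.16  0.  ]
```

>>> {"api": "send_rows", "payload": {"rows": [[-0.0005,-0.004,0.01,0,0,0,85],[0,0,0.015,0,0,0,85],[0,0,0.01,0,0,0,85],[0,0,0,0,0,0,85]]}}

```text
time: 26.88
position: [0.424, -0.2243, 0.0459]
eef_rot: [0.107, 0.994, 0.001, -0.001]
force: [-0.6, 0.3, 0.1]
grip_width: 0.0725
```

```bash
python3 d.py .424 -.2233 -.016; python3 - <<'E'
from h import *
s=snapshot('wrist'); save(s,'w22'); u,v,P=cloud(s)
k=(np.hypot(P[:,0]-.424,P[:,1]+.223)<.035)&(P[:,2]>.055)&(P[:,2]<.068)
q=P[k]; print(k.sum(),((q.min(0)+q.max(0))/2).round(4),(q.max(0)-q.min(0)).round(4),np.median(q[:,2]))
E
```

```text
t 26.88 pos [ 0.424  -0.2243  0.0459] jaw 77.7 q7 2.10 w 0.0725 F [-0.6  0.3  0.1]
tool shift [0.0001 0.0009 0.0619] len 0.062 rotvec [ 0.05 -0.14  0.  ]
3816 [ 0.424  -0.2235  0.0585] [0.0508 0.0505 0.007 ] 0.05983956233715752
```

View pics/w22.png

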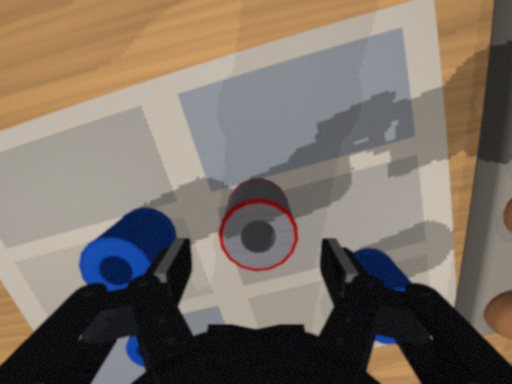

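Centred at (258,236). I descend straight, watching the force.

>>> {"api": "send_rows", "payload": {"rows": [[0,0.0009,0.01,0,0,0,85],[0,0,0.015,0,0,0,85],[0,0,0.015,0,0,0,85],[0,0,0.01,0,0,0,85],[0,0,0.003,0,0,0,85]]}}

```text
time: 27.55
position: [0.4248, -0.2233, -0.0103]
eef_rot: [0.107, 0.994, 0.0, -0.001]
force: [0.3, 0.4, -0.3]
grip_width: 0.0727
```

>>> {"api": "send_rows", "payload": {"rows": [[0,0,0,0,0,0,85],[0,0,0,0,0,0,85]]}}

```text
time: 27.8
position: [0.4249, -0.2236, -0.0103]
eef_rot: [0.107, 0.994, 0.0, -0.0]
force: [1.2, 0.2, 0.1]
grip_width: 0.0728
```

```bash
python3 d.py .424 -.2233 -.016
```

```text
t 27.80 pos [ 0.4249 -0.2236 -0.0103] jaw 77.8 q7 2.16 w 0.0728 F [1.2 0.2 0.1]
tool shift [0.001  0.0001 0.0057] len 0.006 rotvec [ 0.03 -0.06  0.  ]
```

>>> {"api": "send_rows", "payload": {"rows": [[0.0008,0,0.005,0,0,0,85],[0,0,0,0,0,0,60],[0,0,0,0,0,0,40],[0,0,0,0,0,0,30],[0,0,0,0,0,0,30]], "squeeze": 90}}

```text
time: 28.42
position: [0.4252, -0.2237, -0.0143]
eef_rot: [0.107, 0.994, 0.0, 0.001]
force: [-0.1, 0.5, 0.9]
grip_width: 0.0484
```

>>> {"api": "send_rows", "payload": {"rows": [[0,0,0,0,0,0,20],[0,0,-0.01,0,0,0,20],[0,0,-0.02,0,0,0,20],[0,0,-0.03,0,0,0,20],[0,0,0,0,0,0,20]]}}

```text
time: 29.05
position: [0.4229, -0.2227, 0.0463]
eef_rot: [0.107, 0.994, 0.001, -0.002]
force: [0.6, 0.2, -3.5]
grip_width: 0.0483
```

```bash
python3 d.py .424 -.2233 .13;  python3 - <<'E'
from h import *
s=snapshot('wrist'); save(s,'w23')
s=snapshot('side'); cv2.imwrite('pics/s23.png',cv2.resize(s['frame'][180:340,140:320],None,fx=4,fy=3.7,interpolation=cv2.INTER_CUBIC))
E
```

```text
t 29.05 pos [ 0.4229 -0.2227  0.0463] jaw 77.7 q7 2.09 w 0.0483 F [ 0.6  0.2 -3.5]
tool shift [-0.001  -0.0002 -0.0837] len 0.084 rotvec [ 0.07 -0.19  0.  ]
```

View pics/w23.png

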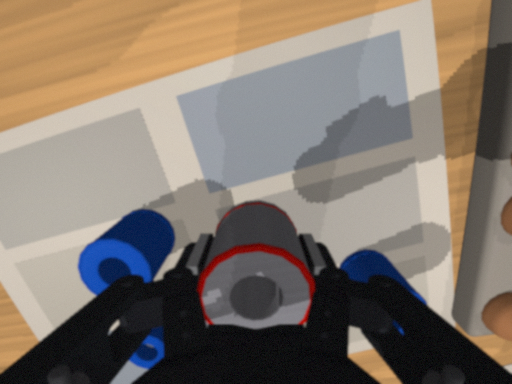

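View pics/s23.png

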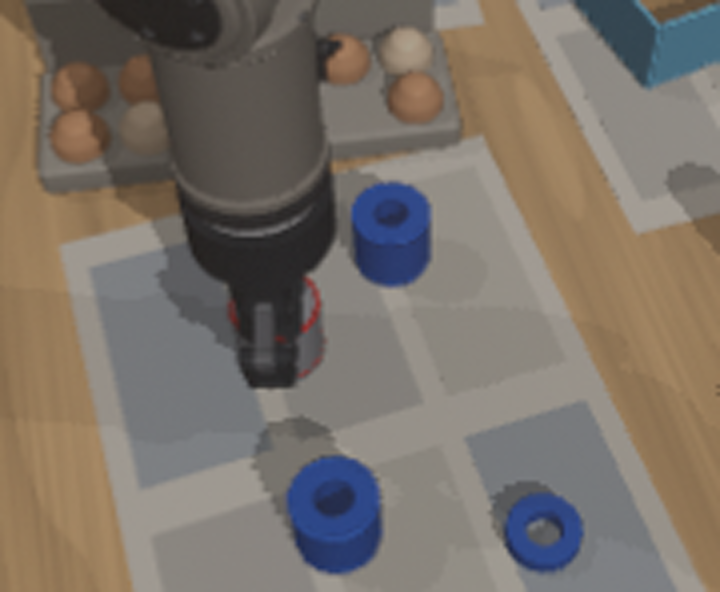

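Weight gripped at 48.3 mm and lifted, with about 3.5 N on the wrist. I raise it well above the lid and check for tilt.

>>> {"api": "send_rows", "payload": {"rows": [[0,0,-0.02,0,0,0,20],[0,0,-0.03,0,0,0,20],[0,0,-0.03,0,0,0,20],[0,0,-0.02,0,0,0,20],[0,0,0,0,0,0,20]]}}

```text
time: 29.78
position: [0.4154, -0.2175, 0.138]
eef_rot: [0.107, 0.994, 0.004, -0.013]
force: [0.7, -0.2, -3.6]
grip_width: 0.0488
```

```bash
cat > wt.py <<'E'
from h import *
from scipy.optimize import least_squares
from scipy.spatial.transform import Rotation as R
s=snapshot('wrist'); o=ctrl.get_obs(); u,v,P=cloud(s); M=R.from_quat(o['eef_rot']).as_matrix(); L=(P-o['position'])@M
zt=-.0743
k=(abs(L[:,2]-zt)<.005)&(np.hypot(L[:,0],L[:,1])<.027)&(L[:,0]>-.04)
q=L[k]; A=np.c_[q[:,:2],np.ones(len(q))]
n=np.linalg.lstsq(A,q[:,2],rcond=None)[0]; r=q[:,2]-A@n; i=abs(r)<.002; n=np.linalg.lstsq(A[i],q[i,2],rcond=None)[0]
W=P[k][i]; B=np.c_[W[:,:2],np.ones(len(W))]; w=np.linalg.lstsq(B,W[:,2],rcond=None)[0]
print('n',i.sum(),'top at tool z %.4f'%(n[2]),'slope tool',n[:2].round(3),'world slope',w[:2].round(3),'top world z %.4f'%np.median(W[:,2]))
print('tcp',o['position'].round(4),'width',o['grip_width'].round(4),'F',o['force'].round(1))
# red rim circle fit at top plane
hsv=cv2.cvtColor(s['frame'],cv2.COLOR_BGR2HSV); m=cv2.inRange(hsv,(0,110,60),(8,255,255))|cv2.inRange(hsv,(172,110,60),(180,255,255))
vv,uu=np.nonzero(m); sel=(uu>150)&(uu<360)&(vv>150); h=np.median(W[:,2]); Q=plane(s,uu[sel],vv[sel],h)[:,:2]; 
Q=Q[np.hypot(*(Q-o['position'][:2]).T)<.035]
f=lambda c:np.hypot(Q[:,0]-c[0],Q[:,1]-c[1])-.025
c=least_squares(f,o['position'][:2],loss='cauchy',f_scale=.0007).x; print('rim centre',c.round(4),'tool rel',(M.T@np.r_[c-o['position'][:2],0]).round(4),len(Q),(abs(f(c))<.001).sum())
E
python3 wt.py; python3 d.py .398 .2605 .145
```

```text
n 6434 top at tool z -0.0751 slope tool [-0.001  0.001] world slope [-0.03   0.011] top world z 0.2123
t 29.82 pos [ 0.4145 -0.2169  0.137 ] jaw 77.7 q7 1.99 w 0.0487 F [-0.7  0.6 -3.4]
tool shift [ 0.1175  0.4631 -0.0018] len 0.478 rotvec [ 0.33 -1.72  0.01]Traceback (most recent call last):
  File "wt.py", line 11, in <module>
    print('tcp',o['position'].round(4),'width',o['grip_width'].round(4),'F',o['force'].round(1))
                                               ^^^^^^^^^^^^^^^^^^^^^
AttributeError: 'float' object has no attribute 'round'
```

The weight is parallel to the tool and its underside is at 0.152. I carry it over the box.

>>> {"api": "send_rows", "payload": {"rows": [[0.008,0.03,-0.002,0.1,-0.8,0,20],[0.011,0.043,-0.001,0.1,-0.5,0,20],[0.011,0.043,-0.001,0,0,0,20],[0.011,0.043,-0.001,0,0,0,20],[0.011,0.043,-0.001,0,0,0,20]]}}

```text
time: 30.45
position: [0.3996, -0.0059, 0.1348]
eef_rot: [0.112, 0.994, -0.001, -0.011]
force: [0.3, 0.2, -4.5]
grip_width: 0.0482
```

```bash
sed -i "s/o\['grip_width'\].round(4)/round(o['grip_width'],4)/" wt.py; python3 d.py .398 .2605 .145
```

```text
t 30.45 pos [ 0.3996 -0.0059  0.1348] jaw 77.1 q7 1.38 w 0.0482 F [ 0.3  0.2 -4.5]
tool shift [ 0.0611  0.2593 -0.0099] len 0.267 rotvec [-0.24 -1.3  -0.  ]
```

>>> {"api": "send_rows", "payload": {"rows": [[0.01,0.043,-0.003,0,-0.4,0,20],[0.01,0.043,-0.002,0,-0.4,0,20],[0.01,0.043,-0.002,0,-0.4,0,20],[0.01,0.043,-0.002,0,0,0,20],[0.008,0.035,0,0,0,0,20]]}}

```text
time: 31.08
position: [0.39, 0.2121, 0.1333]
eef_rot: [0.111, 0.994, -0.006, -0.009]
force: [0.8, -0.7, -3.0]
grip_width: 0.0484
```

>>> {"api": "send_rows", "payload": {"rows": [[0,0,0,0,0,0,20],[0,0,0,0,0,0,20]]}}

```text
time: 31.32
position: [0.3866, 0.2138, 0.1293]
eef_rot: [0.108, 0.994, -0.009, -0.012]
force: [-0.2, -0.3, -2.8]
grip_width: 0.0484
```

```bash
python3 d.py .398 .2605 .105; python3 wt.py; python3 - <<'E'
from h import *
s=snapshot('wrist'); save(s,'w24')
E
```

```text
t 31.32 pos [0.3866 0.2138 0.1293] jaw 77.6 q7 0.89 w 0.0484 F [-0.2 -0.3 -2.8]
tool shift [-0.0016  0.0486  0.0233] len 0.054 rotvec [-1.14 -1.27 -0.01]
n 6392 top at tool z -0.0740 slope tool [-0.005  0.001] world slope [-0.031 -0.014] top world z 0.2036
tcp [0.3864 0.2141 0.1293] width 0.0483 F [-0.4  0.9 -4.2]
rim centre [0.3886 0.2142] tool rel [-0.0021  0.0006 -0.0001] 1558 758
```

View pics/w24.png

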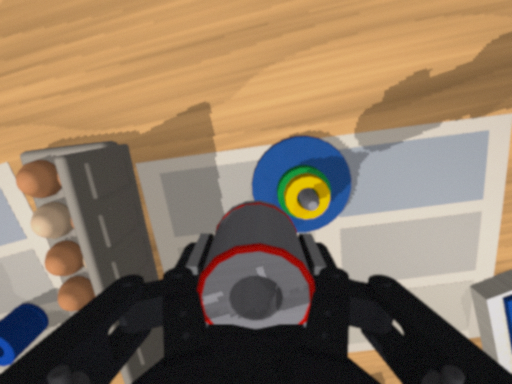

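>>> {"api": "send_rows", "payload": {"rows": [[-0.0005,0.016,-0.004,-0.6,-0.7,0,20],[-0.0005,0.018,0,-0.5,-0.6,0,20],[-0.0005,0.011,0,0,0,0,20],[0,0,0,0,0,0,20],[0,0,0,0,0,0,20]]}}

```text
time: 32.05
position: [0.3996, 0.2596, 0.1336]
eef_rot: [0.11, 0.994, 0.001, 0.001]
force: [-0.1, -0.7, -3.2]
grip_width: 0.0483
```

```bash
python3 d.py .3977 .2604 .1; python3 wt.py
```

```text
t 32.05 pos [0.3996 0.2596 0.1336] jaw 77.4 q7 0.82 w 0.0483 F [-0.1 -0.7 -3.2]
tool shift [0.0021 0.0003 0.0336] len 0.034 rotvec [ 0.15  0.15 -0.  ]
n 6415 top at tool z -0.0741 slope tool [-0.005  0.001] world slope [-0.002  0.003] top world z 0.2078
tcp [0.3996 0.2598 0.1337] width 0.0486 F [ 0.5 -0.1 -3.6]
rim centre [0.3992 0.2587] tool rel [ 0.0002 -0.0011 -0.    ] 1546 745
```

>>> {"api": "send_rows", "payload": {"rows": [[0.0018,0.001,0.008,0.1,0.1,0,20],[0,0,0.01,0,0,0,20],[0,0,0.008,0,0,0,20],[0,0,0.004,0,0,0,20],[0,0,0,0,0,0,20]]}}

```text
time: 32.72
position: [0.3973, 0.2596, 0.1007]
eef_rot: [0.111, 0.994, -0.0, -0.0]
force: [-0.8, 0.5, -3.4]
grip_width: 0.0483
```

```bash
python3 d.py .3977 .2604 .079; python3 wt.py; python3 - <<'E'
from h import *
s=snapshot('wrist'); save(s,'w25')
s=snapshot('side'); cv2.imwrite('pics/s25.png',cv2.resize(s['frame'][80:200,120:260],None,fx=4,fy=4,interpolation=cv2.INTER_CUBIC))
s=snapshot('top'); cv2.imwrite('pics/t25.png',cv2.resize(s['frame'][190:310,100:280],None,fx=4,fy=4,interpolation=cv2.INTER_CUBIC))
E
```

```text
t 32.73 pos [0.3973 0.2596 0.1007] jaw 77.3 q7 0.83 w 0.0483 F [-0.8  0.5 -3.4]
tool shift [-0.0003  0.0009  0.0217] len 0.022 rotvec [-0.06 -0.04 -0.  ]
n 6415 top at tool z -0.0739 slope tool [-0.004  0.   ] world slope [-0.005 -0.   ] top world z 0.1748
tcp [0.3974 0.2597 0.1009] width 0.0486 F [-0.   0.8 -2.9]
rim centre [0.3972 0.2589] tool rel [ 0.     -0.0008  0.    ] 1542 747
```

View pics/s25.png

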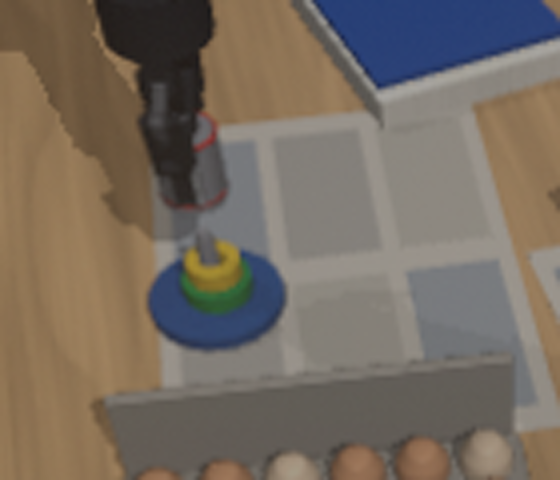

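View pics/w25.png

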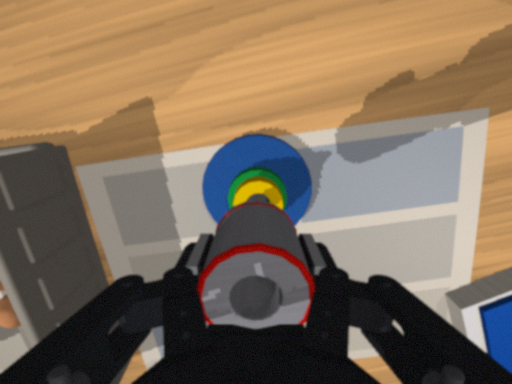

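View pics/t25.png

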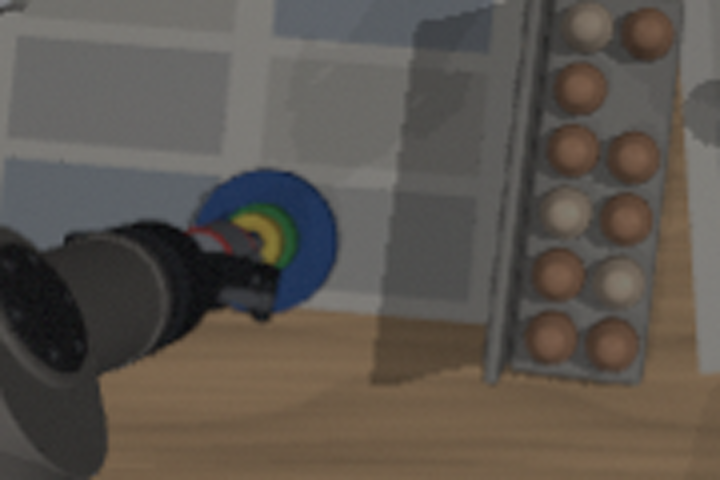

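In the side crop the post axis extends to the weight's bottom centre at about (197,197), so it is aligned. I do the final descent of 21 mm.

>>> {"api": "send_rows", "payload": {"rows": [[0,0.0011,0.006,0,0,0,20],[0,0,0.008,0,0,0,20],[0,0,0.006,0,0,0,20],[0,0,0,0,0,0,20],[0,0,0,0,0,0,20]]}}

```text
time: 33.55
position: [0.3983, 0.2614, 0.0802]
eef_rot: [0.111, 0.994, 0.0, 0.0]
force: [-0.3, 1.0, -3.9]
grip_width: 0.0484
```

```bash
python3 d.py .3977 .2604 .079; python3 wt.py; python3 stand.py y; python3 - <<'E'
from h import *
s=snapshot('side'); cv2.imwrite('pics/s26.png',cv2.resize(s['frame'][90:180,140:230],None,fx=6,fy=6,interpolation=cv2.INTER_CUBIC)); save(s,'s26full')
hsv=cv2.cvtColor(s['frame'],cv2.COLOR_BGR2HSV)
s=snapshot('wrist'); cv2.imwrite('pics/w26.png',cv2.resize(s['frame'][130:330,160:360],None,fx=3,fy=3,interpolation=cv2.INTER_CUBIC))
E
```

```text
t 33.55 pos [0.3983 0.2614 0.0802] jaw 77.3 q7 0.84 w 0.0484 F [-0.3  1.  -3.9]
tool shift [ 0.0003 -0.0011  0.0012] len 0.002 rotvec [ 0.04  0.04 -0.  ]
n 6418 top at tool z -0.0741 slope tool [-0.005  0.   ] world slope [-0.004  0.001] top world z 0.1544
tcp [0.3982 0.2614 0.0802] width 0.0482 F [ 0.2  0.1 -3.3]
rim centre [0.3981 0.2606] tool rel [-0.     -0.0008 -0.    ] 1551 747
foot [0.3977 0.2605] inliers 138 387
collar top z 0.0513 extent mid [0.3882 0.2616 0.0505] ext [0.0234 0.041  0.0043] tcp [0.3983 0.2615 0.0803]
tool shift tcp->foot [ 0.0003 -0.0011 -0.    ]
top slope [ 0.018 -0.005]
```

View pics/s26.png

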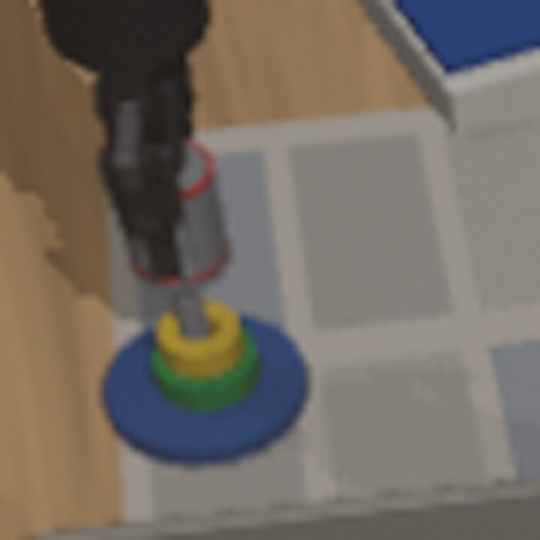

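View pics/w26.png

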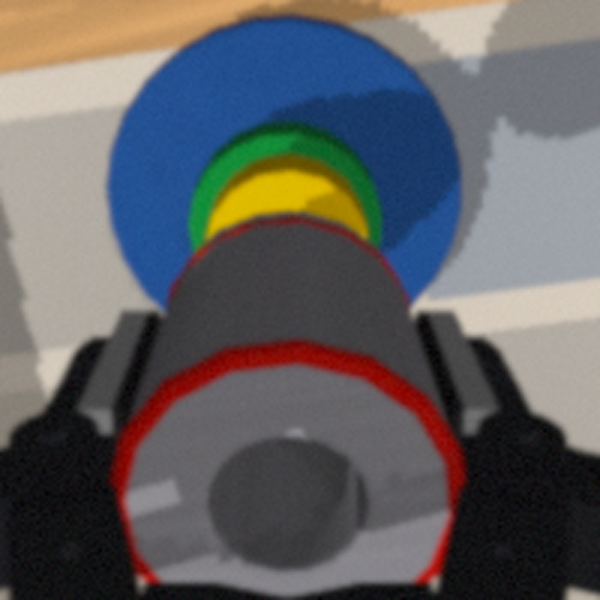

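The underside is at 0.094 (14 mm above the tip) and the axis is within about 1 mm of the post's. I settle, check stillness and the bystanders, then hand in.

>>> {"api": "send_rows", "payload": {"rows": [[0,0,0.001,0,0,0,20],[0,0,0,0,0,0,20],[0,0,0,0,0,0,20],[0,0,0,0,0,0,20],[0,0,0,0,0,0,20]]}}

```text
time: 34.38
position: [0.3987, 0.2618, 0.0798]
eef_rot: [0.111, 0.994, 0.001, 0.001]
force: [1.0, -0.4, -4.0]
grip_width: 0.0487
```

```bash
python3 wt.py; python3 - <<'E'
from h import *
import pickle
o=ctrl.get_obs(); print(np.abs(o['dq']).max(),o['time'])
t=snapshot('top'); t0=pickle.load(open('top0.pkl','rb'))
for n,c,R,zr in [('box',(.44,.0),.18,(.02,.13)),('tub',(.76,.04),.1,(.03,.1)),('eraser',(.737,.237),.1,(.015,.05)),('jar',(.75,-.21),.06,(.03,.12))]:
    r=[]
    for s in (t0,t):
        u,v,P=cloud(s); k=(np.hypot(P[:,0]-c[0],P[:,1]-c[1])<R)&(P[:,2]>zr[0])&(P[:,2]<zr[1])
        if n=='box': k&=(P[:,1]<.1)&(P[:,1]>-.075)
        r.append(P[k].mean(0).round(4))
    print(n,*r)
s=snapshot('side'); u,v,P=cloud(s)
k=(np.hypot(P[:,0]-.397,P[:,1]-.259)<.03)
for a,b,nm in [(.053,.075,'post'),(.096,.125,'weight')]:
    q=P[k&(P[:,2]>a)&(P[:,2]<b)]; print(nm,len(q),q.min(0).round(4),q.max(0).round(4))
o=ctrl.get_obs(); print(o['position'],np.abs(o['dq']).max())
E
```

```text
n 6415 top at tool z -0.0741 slope tool [-0.006  0.001] world slope [-0.004  0.002] top world z 0.1540
tcp [0.3987 0.2618 0.0798] width 0.0483 F [ 0.3  0.2 -3.1]
rim centre [0.3984 0.2609] tool rel [ 0.0001 -0.0009 -0.    ] 1548 748
0.002555943356135639 34.425
box [0.4412 0.015  0.0465] [0.4412 0.0151 0.0465]
tub [0.7632 0.0403 0.0597] [0.7636 0.0403 0.0596]
eraser [0.7354 0.2363 0.0317] [0.7353 0.2367 0.0316]
jar [ 0.7401 -0.212   0.0722] [ 0.7402 -0.2121  0.0729]
post 35 [0.3888 0.2482 0.0536] [0.4039 0.2659 0.0746]
weight 90 [0.3713 0.2298 0.0974] [0.4239 0.266  0.125 ]
[0.39866066 0.26173964 0.07976188] 0.0020375211662020417
```

The side view suggests the weight may sit about 2.5 mm too far in +x (wrist view: 0.7 mm). I nudge by 1.5 mm to split the difference.

>>> {"api": "send_rows", "payload": {"rows": [[0.0015,-0.0005,0,0,0,0,20],[0,0,0,0,0,0,20],[0,0,0,0,0,0,20],[0,0,0,0,0,0,20]]}}

```text
time: 35.02
position: [0.3969, 0.2616, 0.0798]
eef_rot: [0.111, 0.994, 0.001, 0.001]
force: [-0.1, -0.2, -3.0]
grip_width: 0.0483
```

```bash
python3 wt.py; python3 - <<'E'
from h import *
o=ctrl.get_obs(); print(o['position'],np.abs(o['dq']).max(),o['time'],o['grip_width'])
print(ctrl.finish_job())
E
```

```text
n 6413 top at tool z -0.0741 slope tool [-0.007  0.001] world slope [-0.005  0.002] top world z 0.1539
tcp [0.3969 0.2616 0.0798] width 0.0486 F [ 1.3 -0.5 -3.4]
rim centre [0.3966 0.2607] tool rel [ 0.0001 -0.0009 -0.    ] 1550 753
[0.39689394 0.26157304 0.07975265] 0.0013566528536235723 35.075 0.048591291823713696
the job is handed in; nothing more can be done
None
```

I threaded the green wide collar and then the small yellow collar onto the post and let go of each. I then carried the steel weight over the egg box, with its underside about 0.15 m up, to hover over the post. I handed the job in at about 35 s; it gives no verdict.

**Last checks:**
- **Collars:** green top at 0.033 m and yellow top at 0.051 m, both flat and centred on the post. That matches fully home.
- **Weight:** underside about 14 mm above the tip, tilt under 0.5°, gripped at 48.6 mm, with joint speeds near 0.001 rad/s.
- **Bystanders:** the egg box, tub, eraser and jar were unmoved to within 1 mm.

**Failed or disagreed:**
- **First green grasp:** it closed on nothing. The real fingertips ended about 30 mm higher than the reported TCP, so I set heights from the depth pictures from then on.
- **Weight over the post:** the wrist view put the weight under 1 mm off the post, while the side view suggested about 2.5 mm in x. I moved it 1.5 mm as a compromise, and the last wrist check put it about 1 mm off. I did not repeat the side check, but both views are inside the 6 mm limit.

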